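# Snug the adjustable wrench on the die-plate nut and bring it up to its mark

### The arm

A 6-joint arm with a two-finger parallel gripper is mounted at the origin on the work surface. World frame = base frame: x ahead of the robot, y to its left, z up, the work surface at z = 0. Lengths are in m, angles in rad, forces in N, time in s.
With the tool pointing down it reaches from about 0.35 to 0.975 m from the base axis. Payload 17.4 kg.
Tool frame: the origin (TCP) lies on the centre line of the jaws, within the pads' length; the fingertips stand 22 mm ahead of it and the grasp point (between the pads) lies 3 mm ahead of it; z points along the fingers, y is the line along which they close (so a half turn about z gives the same grasp; the last joint's range is limited). The gripper opens to 85 mm and grips with 20 to 120 N. Pads are 22 mm wide; open, the fingers measure 114 mm over their backs; the gripper's body (76 mm by 85 mm) begins 54 mm behind the grasp point. The pads swing forward as they close: fully open they stand 13 mm farther back than shut.
Start: joints at [1.259, 0.116, 1.442, -0, 1.584, -0.038], TCP at [0.183, 0.65, 0.253] pointing down, gripper open.
Joint ranges: [-2.83, 2.83], [-0.83, 2.19], [0.07, 2.5], [-1.14, 4.28], [0.01, 3], [-2.97, 2.97]. Speed limits (rad/s): [1.89, 1.89, 2.22, 3.14, 3.14, 3.14].

### API

Orientations are given as a rotation vector (axis times angle).
In Python, from workcell import bot gives the robot as it stands.
- The arm moves only by the tool servo_tool, never from a script. Its arguments are lists of equal length, an entry for each row: "jaw": the closure, from 0 (fully open) to 1 (shut); "delta_pos": the shift along the tool's x, y, z in mm, a list of three; "spin": the turn about the tool's z in degrees. A call has exactly 5 rows; each row is the pose to reach, as a shift and turn from the pose commanded when the call began, along the tool's axes at that moment; what a row does not reach only later rows make up. A row lasts 1/12 s, in which the tool goes at most 41.7 mm and 7.16 degrees, less where a joint would pass 70% of its speed; a pose out of reach is approached as far as the arm can. A call with a gripper value outside its range is refused whole. The fingers move at their own pace and stop on an object; the grip force is fixed at half the most. Time passes only in rows, so rows that repeat a pose let the fingers close, or fill a call up. It gives the time, the measured TCP pose, the force, the opening and the grip force at its end, in the units of the state.
- bot.observe(): the state, without advancing time (a new reading comes with each control period).
- bot.get_image(name): name is "scene" or "top"; returns (picture, depth): 400x640x3 uint8, blue, green, red; 400x640 float32, m along the optical axis (not along the pixel's ray), 0 where there is no reading.
- bot.camera_params(name): a dict with "camera_matrix" (3x3 intrinsics, pixels), "k1" (the pictures are not rectified: a ray, as slopes to the right and down, at radius r is drawn at 1 + k1 r^2 times it, then the intrinsics apply), "camera_from_world" (4x4, takes a point from world to camera coordinates). Camera axes: x right, y up, looking along -z (the intrinsics and any distortion apply to the point x, -y, -z); pixel columns grow to the right and rows downward; lengths in m; the calibration is good to about 2 mm. A picture is of the moment at which its call begins. camera_params takes no time and is no camera call.
- bot.close_job(): hands the job in; it is judged then, once.
The state is a dict: "time": time; "joint_positions": joint angles; "dq": joint speeds; "tau": joint torques, N m; "tool_pos": TCP position; "ee_rot": TCP orientation; "contact_force": force on the tool from outside, world axes, zero at the start; "moment": the same for the moment, N m; "grip_width": finger opening in m; "grasp_force": force on a finger pad.
Only numpy, scipy, OpenCV 4.12 (cv2) and the standard library are available. Lean on these libraries where they do the work, as an engineer would, in place of code of your own. Each camera call takes 0.05 s, during which the arm holds its last target. There are 200 camera calls.

### The job

Clear the loose parts (black step block, brass bushing, red V-block, orange clamp strap; two to four of them are there) off the die plate into the black tray, leaving the dial gauge and the rest of the bench alone. Then set the adjustable wrench fully onto the brass nut, flat on the plate, roll its worm until the jaw is snug on the nut, and only then turn the nut clockwise with the wrench until its yellow stripe lines up with the yellow stripe on the plate. Back the jaw off a few millimetres with the worm before lifting the wrench away, and lay it back flat and lengthwise in the middle of its blue mat with the jaw left that open; never turn the nut or push the sliding jaw with the fingers.

Things in the scene. Friction and masses are not known exactly. Their poses are not given: they have to be found in the camera images.
- plate: aluminium die plate fixed to the bench, 320 x 330 x 20 mm thick; origin at the centre of its underside, top at z 0.02. The nut's axis is at (+60, 0) mm in its frame. A yellow stripe is painted on its top from 94 to 139 mm along its own +x, i.e. radially outward from the nut along +x.
- nut (a joint): turn of the brass hex nut (30 mm across flats, 34.6 mm across corners, 18 mm high, standing on the plate on a stud that ends 3 mm above it), in rad, growing CLOCKWISE seen from above; 0 = its yellow stripe lines up with the plate's stripe. It starts between -1.2 and -0.75. It is stiff (about 0.2 N m) and stays where it is left; stops at -1.6 and +0.7.
- nut_center (a point): centre of the nut, 9 mm above the plate's top; z up, its x axis points along the nut's yellow stripe, which runs to the middle of one flat (so flats face its x axis and every 60 degrees on)
- nut_mark (a point): the nut's yellow stripe, on its top face, 14 mm out from the nut's axis
- wrench: loose adjustable wrench, steel, blue sleeve, lying flat, 0.5 kg, 234 mm long, 16 mm thick. Origin on its underside in the mouth, 15 mm from the fixed jaw's face, so a snugly gripped 30 mm nut has its axis there; z up, x along the wrench, mouth open to +x. Head: x -56 to -20, y -28 to 33 mm; throat (back of mouth) at x = -20 mm; fixed jaw x -17 to 17, y 15 to 33 mm
- jaw (a joint): gap between the jaw faces in m (0.018 to 0.046); starts near 0.038. The sliding jaw (34 mm in x, 16 mm in y) has its face at y = 15 mm minus the gap in the wrench's frame, looking to +y. It moves only 1 mm per rad of the worm and holds itself against about 25 N. Snug on the nut it reads about 0.030
- wrench_worm (a point): crown of the worm: knurled brass roller, 22 mm diameter, 18 mm long, axis along the wrench's y, at x = -38, y = -12 mm; crown 22 mm above the underside, 6 mm above the head. A shut fingertip pressed on it with 5 to 10 N and dragged along the wrench's x rolls it (resists 2.5 N). Towards the mouth (+x) CLOSES the jaw, -x opens it, 1 mm per 11 mm; on a gripped nut it slips
- wrench_mouth (a point): in the wrench's mouth at its origin, 8 mm above its underside
- wrench_grip (a point): on the handle's centre line 100 mm behind the origin, 8 mm above its underside: where to grip it. The handle is a straight bar 24 mm wide (y), 16 mm high, x from -217 to -56 mm, centred on y = 0; the wrench balances near x = -85 mm
- mat: blue mat fixed to the bench, 270 (x) x 130 (y) x 4 mm; origin at the centre of its underside. The wrench starts on it along the mat's x, mouth to +x, its origin about 100 mm from the mat's centre. The mat lies on one side of the plate, the tray on the other.
- tray: black open tray fixed to the bench, 230 (x) x 180 (y) x 30 mm high, walls and floor 5 mm; origin at the centre of its underside
- step_block: black steel step block, 60 (x) x 28 (y) mm, 16 mm high, 32 mm high over its +x half; origin at the centre of its underside; absent in some runs
- bushing: brass bushing, solid cylinder 32 mm diameter, 34 mm high, upright; origin at the centre of its underside; absent in some runs
- vee_block: red V-block, 45 (x) x 36 (y) x 32 mm high, with a 14 mm wide groove along x in its top half; origin at the centre of its underside; absent in some runs
- strap: orange clamp strap, 70 (x) x 26 (y) x 18 mm high; origin at the centre of its underside; absent in some runs
- gauge: dial gauge on a red 44 mm square magnetic base, 112 mm high, near a far corner of the plate; bystander; origin at the centre of its underside
- oil_can: yellow oil bottle, 60 mm diameter, 150 mm high; bystander; origin at the centre of its underside
- stud_jar: glass jar of 70 mm diameter, 80 mm high; bystander; origin at the centre of its underside
- screwdriver: screwdriver beyond the plate; bystander
- hammer: hammer at the right of the bench; bystander
- pliers: blue and yellow handled pliers, 165 mm, at the left; bystander
- mug: blue mug, 76 mm diameter, 90 mm high, at the left; bystander

How it is judged:
By the outcome, as a careful person would: the job done as asked, in the order asked, and still so for the second after the job is handed in, with the robot touching nothing.
Of step_block, bushing, vee_block, strap only 2 to 4 are there at a start; the rules pass over those that are not, and their reading is None.
At some moment in a run one of step_block, bushing, vee_block, strap may be knocked a few centimetres aside while the robot is not near it.
It also fails if it takes over 210 s, if anything falls off the work surface, if the arm or the gripper's body presses on something with over 40 N, if the wrist force passes 120 N, or if a joint passes its speed limit or range.

## Working session

There is one attempt and no reset: what is moved stays moved. The work goes in short steps, Python scripts to look and compute and a tool call to move; the robot and the scene stay as the last step left them, time stands still between calls to the robot, and variables do not carry over. Pictures are saved under pics/ and viewed, at most 14 in all, crops included, and the job is handed in when it is done.

Besides the shell and the picture viewer there is one more tool, called by a JSON object that holds its "name" and its "arguments", one argument or row to a line. servo_tool: Moves the arm, as the interface text tells. Its arguments: {"type":"object","properties":{"jaw":{"type":"array"},"delta_pos":{"type":"array"},"spin":{"type":"array"}},"required":["jaw","delta_pos","spin"]}

```bash
mkdir -p pics; ls; cat > h.py <<'E'
import numpy as np, cv2
from workcell import bot
def look(n):
    im,d=bot.get_image(n); return im.copy(),d.copy()
def ray(n,px):
    p=bot.camera_params(n);K=np.array(p["camera_matrix"]);T=np.array(p["camera_from_world"])
    px=np.atleast_2d(np.asarray(px,float))
    s=np.c_[(px[:,0]-K[0,2])/K[0,0],(px[:,1]-K[1,2])/K[1,1]]
    u=s.copy()
    for _ in range(20): u=s/(1+p["k1"]*(u**2).sum(1,keepdims=True))
    dc=np.c_[u[:,0],-u[:,1],-np.ones(len(u))]
    R=T[:3,:3]; return -R.T@T[:3,3], dc@R, u
def onz(n,px,z):
    o,d,_=ray(n,px); return o+d*((z-o[2])/d[:,2])[:,None]
def cloud(n,depth):
    h,w=depth.shape; v,u=np.mgrid[:h,:w]
    o,d,_=ray(n,np.c_[u.ravel(),v.ravel()])
    return (o+d*depth.reshape(-1,1)).reshape(h,w,3)
def proj(n,X):
    p=bot.camera_params(n);K=np.array(p["camera_matrix"]);T=np.array(p["camera_from_world"])
    X=np.atleast_2d(X);c=X@T[:3,:3].T+T[:3,3];u=np.c_[c[:,0]/-c[:,2],-c[:,1]/-c[:,2]]
    u=u*(1+p["k1"]*(u**2).sum(1,keepdims=True)); return u*[K[0,0],K[1,1]]+[K[0,2],K[1,2]]
E
python3 - <<'E'
from h import *
for n in("scene","top"):
    im,d=look(n); cv2.imwrite(f"pics/{n}0.png",im); np.save(f"{n}d.npy",d)
    p=bot.camera_params(n); T=np.array(p["camera_from_world"]); print(n,p["camera_matrix"],p["k1"],-T[:3,:3].T@T[:3,3],(d==0).mean())
s=bot.observe(); print(s)
E
```

```text
pics
scene [[458.92900982   0.         324.30002016]
 [  0.         458.92900982 197.55224399]
 [  0.           0.           1.        ]] 0.03023168183428249 [ 1.29596261 -0.49285321  1.24244231] 0.00387890625
top [[404.76645325   0.         318.46864648]
 [  0.         404.76645325 195.2179504 ]
 [  0.           0.           1.        ]] 0.023334361470126998 [0.51442507 0.02227665 1.43340391] 0.0039921875
{'time': 0.1, 'joint_positions': array([ 1.25919811e+00,  1.16427221e-01,  1.44217988e+00, -2.55048863e-05,
        1.58399152e+00, -3.78100806e-02]), 'dq': array([ 0.00017187, -0.00055785, -0.00187139, -0.00020799, -0.00132839,
        0.00074802]), 'tau': array([ 1.97011483e-03, -7.33680511e+01, -6.33780742e+01,  8.13820247e-05,
        5.40477558e-03,  2.67514463e-05]), 'tool_pos': array([0.18248532, 0.64971848, 0.25265481]), 'ee_rot': array([-4.28703437e-01, -3.11205310e+00,  1.56300218e-03]), 'contact_force': array([ 0.32421393, -0.30577823, -0.87811265]), 'moment': array([0.00672778, 0.01497103, 0.02204343]), 'grasp_force': 0.0, 'grip_width': 0.08537835132831671}
```

View pics/top0.png

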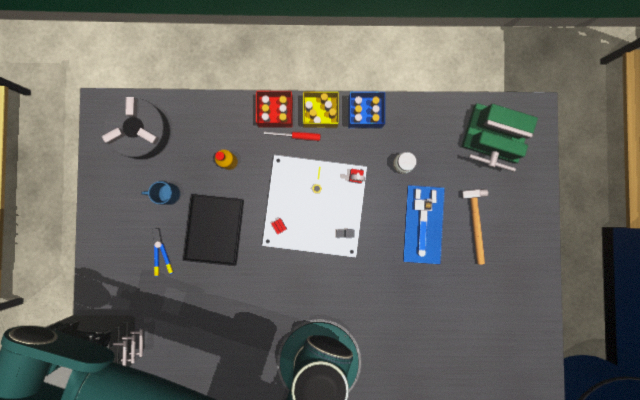

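View pics/scene0.png

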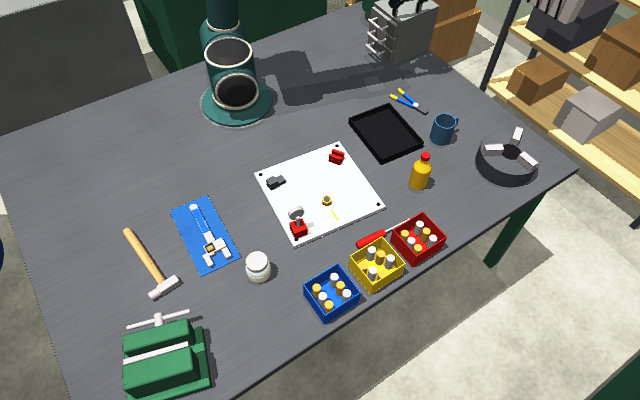

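The top view shows the V-block at (279,226), the step block at (345,233), the gauge at (356,176), the nut at (317,189), the wrench on its mat around (425,220) and the tray at (213,229). The scene view shows the same two loose parts, with no bushing or strap.

```bash
cat >> h.py <<'E'
def rect(n,mask,z,mn=8):
    cs,_=cv2.findContours(mask.astype(np.uint8),cv2.RETR_EXTERNAL,cv2.CHAIN_APPROX_NONE)
    out=[]
    for c in cs:
        if cv2.contourArea(c)<mn: continue
        w=onz(n,c[:,0],z)[:,:2]*1000
        r=cv2.minAreaRect(w.astype(np.float32)); out.append((np.round(r[0],1),np.round(r[1],1),round(r[2],1),len(c),np.round(c[:,0].mean(0))))
    return out
E
python3 - <<'E'
from h import *
im=cv2.imread("pics/top0.png"); d=np.load("topd.npy"); sc=cv2.imread("pics/scene0.png")
W=cloud("top",d); hsv=cv2.cvtColor(im,cv2.COLOR_BGR2HSV); H,S,V=[hsv[...,i].astype(int) for i in range(3)]
reg=np.zeros(H.shape,bool); reg[150:270,180:450]=1
pl=reg&(S<40)&(V>150); pl[:,380:]=0
print("plate",rect("top",pl,.02,200))
blue=reg&(H>100)&(H<125)&(S>120); blue[:,:395]=0
print("mat",rect("top",blue,.004,200))
tr=reg&(V<45); tr[:,260:]=0
print("tray",rect("top",tr,.03,200))
red=reg&((H<8)|(H>172))&(S>120); print("red",rect("top",red,.052,15))
blk=reg&(V<110)&(S<80); blk[:, :268]=0; blk[:,362:]=0; blk[:222]=0;blk[248:]=0
print("blk",rect("top",blk,.03,15))
yel=reg&(H>20)&(H<35)&(S>100)&(V>100); yel[:,:300]=0
print("yel",rect("top",yel,.03,4))
# heights
for nm,(u,v) in dict(vee=(279,226),step=(345,233),plate=(300,215),mat=(437,210),han=(424,230),nut=(317,189)).items():
    print(nm,np.round(W[v-1:v+2,u-1:u+2].reshape(-1,3).mean(0)*1000,1))
a=cv2.resize(im[150:270,260:450],None,fx=4,fy=4,interpolation=cv2.INTER_CUBIC)
cv2.imwrite("pics/c1.png",a)
b=cv2.resize(sc[140:280,165:365],None,fx=4,fy=4,interpolation=cv2.INTER_CUBIC); cv2.imwrite("pics/c2.png",b)
E
```

```text
plate [(array([538.4,  17.6]), array([329.3, 321.6]), 83.2, 366, array([314., 206.]))]
mat [(array([ 474.8, -368. ]), array([130.6, 270.6]), 86.4, 222, array([424., 224.]))]
tray [(array([454.6, 366.5]), array([181.2, 226.5]), 84.5, 371, array([208., 239.]))]
red [(array([467.5, 139.9]), array([42.1, 34.9]), 30.3, 36, array([278., 226.])), (array([ 654.8, -127.2]), array([17.2, 41.2]), 0.4, 31, array([356., 171.])), (array([706.3, 344.7]), array([24. , 27.2]), 0.5, 23, array([219., 155.]))]
blk [(array([ 429.9, -138.6]), array([68.9, 10.4]), 0.0, 43, array([360., 238.]))]
yel [(array([596.9,   9.4]), array([24.3, 27.8]), 0.3, 22, array([316., 188.])), (array([652.7,   4.5]), array([38.4,  3.5]), 0.3, 22, array([319., 172.]))]
vee [466.6 139.3  37.5]
step [444.  -87.3  43.7]
plate [504.6  68.   19.2]
mat [ 524.9 -415.6    4. ]
han [ 454.8 -364.5   21.2]
nut [594.6   9.5  40.4]
```

View pics/c1.png

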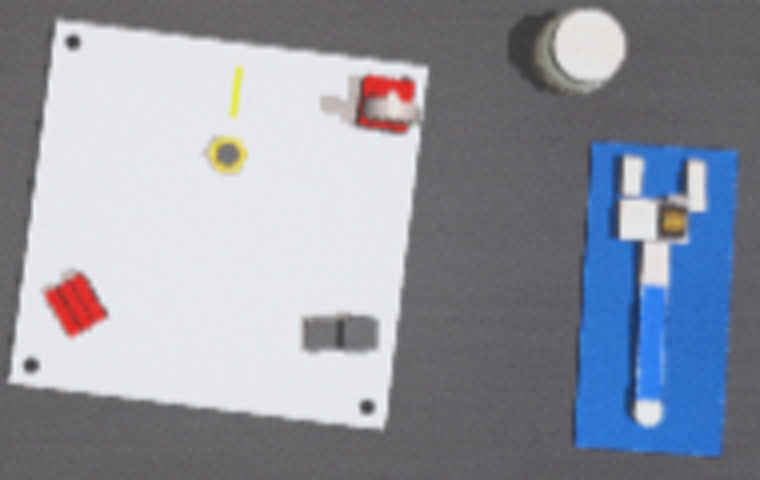

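View pics/c2.png

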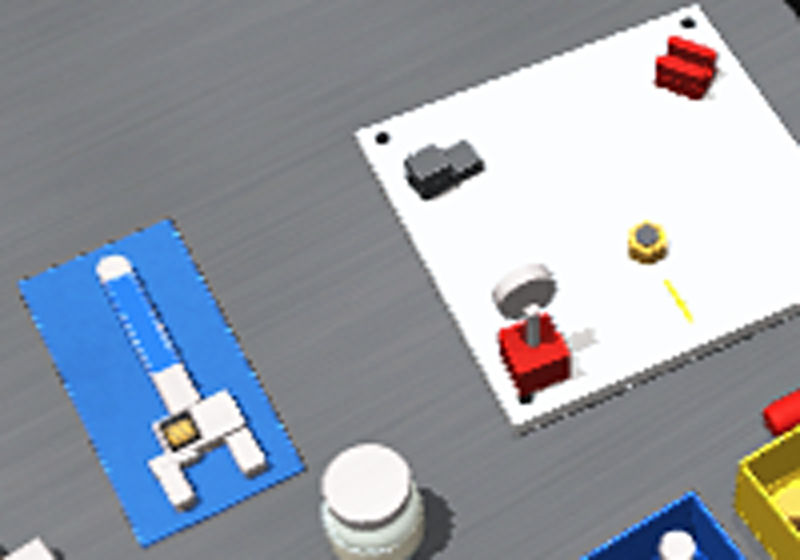

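Crop 1 shows the V-block at about (75,303), the step block at (341,333) with its tall half to the right, the nut at (227,155) and the wrench lying mouth-up on the mat. Crop 2 confirms that the tall half of the step block is on the -y side and that the jaw is open.

```bash
cat >> h.py <<'E'
def pose():
    s=bot.observe(); R=cv2.Rodrigues(np.array(s["ee_rot"]))[0]; p=np.array(s["tool_pos"])*1000
    return p,R,np.degrees(np.arctan2(R[1,0],R[0,0])),s
def go(x,y,z,yaw,start=None):
    """delta (mm, tool axes) and spin from present (or given x,y,z,yaw) pose"""
    p,R,yw,s=pose()
    if start is not None:
        p=np.array(start[:3],float); yw=start[3]; a=np.radians(yw); R=np.array([[np.cos(a),np.sin(a),0],[np.sin(a),-np.cos(a),0],[0,0,-1]])
    d=R.T@(np.array([x,y,z],float)-p); sp=-(yaw-yw); sp=(sp+180)%360-180
    print("delta",np.round(d,1),"spin",round(sp,1)); return (x,y,z,yaw)
def st():
    p,R,yw,s=pose(); print("t%.2f"%s["time"],"p",np.round(p,1),"yaw %.1f"%yw,"F",np.round(s["contact_force"],1),"g %.1f %.0f"%(s["grip_width"]*1000,s["grasp_force"]),"j6 %.2f"%s["joint_positions"][5])
E
python3 - <<'E'
from h import *
st()
im=cv2.imread("pics/top0.png"); d=np.load("topd.npy"); sc=cv2.imread("pics/scene0.png")
hsv=cv2.cvtColor(im,cv2.COLOR_BGR2HSV); H,S,V=[hsv[...,i].astype(int) for i in range(3)]
b=np.zeros(H.shape,bool); b[222:246,328:357]=1; b&=V<150
print("step",rect("top",b,.036,15))
W=cloud("top",d)*1000
q=W[b]; print("hi",q[q[:,2]>46].mean(0).round(1),"lo",q[(q[:,2]>30)&(q[:,2]<42)].mean(0).round(1))
print("vee pts",np.round(W[220:233,272:287,2]).astype(int))
P0=go(467.5,139.9,150,210.3); go(467.5,139.9,44,210.3,P0)
A=[cv2.resize(i,None,fx=16,fy=16,interpolation=cv2.INTER_CUBIC) for i in (im[178:200,305:329],sc[189:211,315:339])]
cv2.imwrite("pics/nut.png",np.hstack(A))
E
```

```text
t0.10 p [182.5 649.7 252.7] yaw 164.3 F [ 0.3 -0.3 -0.9] g 85.4 0 j6 -0.04
step [(array([443.7, -86.2]), array([27.5, 58.6]), 0.3, 46, array([344., 233.]))]
hi [447.4 -95.4 121.1] lo [443.7 -71.9  35.8]
vee pts [[  20   16   28   20   21   36   51   55   49   52   21   13   16   19
    27]
 [  24   21   16   37   36   34   52   54   45   52   28   22   14   25
    19]
 [  24   56   40   32   37   38   39   51   51   49   49   20   17   23
    16]
 [  53   53   52   37   34   33   39   46   53   58   54   35   26   21
    19]
 [  50   54   50   41   40   40   35   36   48   54   53   52   22   22
    21]
 [  58   54   51   50   36   34   35   38   35   49   50   51   46   21
    18]
 [  20   55   50   49   46   35   38   36   36   50   52   53   48   37
    24]
 [  18   46   49   53   49   34   38   41   41   40   46   52   49   54
    22]
 [  24   23   52   54   53   57   41   35   32   39   48   49   55   50
    33]
 [  21   24   53   54   51   54   42   37   33   38   39   49 1433   50
    53]
 [  12   18   15   50   57   52   52   37   38   34   36   37   56   48
    18]
 [  24   19   24   19   50   52   51   47   34   32   40   31   19   25
    17]
 [  20   20   16   24   51   50   54   49   36   38   23   18   25   23
    16]]
delta [-412.2 -413.7  103.1] spin -46.0
delta [  0.   0. 106.] spin 0.0
```

View pics/nut.png

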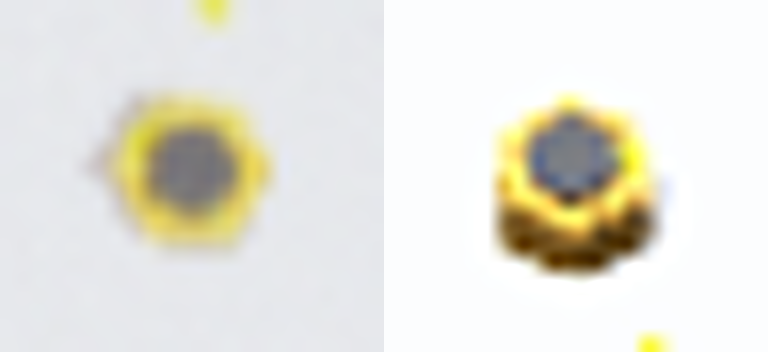

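{"name": "servo_tool", "arguments": {
  "jaw": [0,0,0,0,0],
  "delta_pos": [
    [-28,-28,0],
    [-56,-56,0],
    [-84,-84,0],
    [-112,-112,0],
    [-140,-140,0]
  ],
  "spin": [0,0,0,0,0]
}}

```text
time: 0.52
tool_pos: [0.2798, 0.4755, 0.2528]
ee_rot: [-0.428, -3.112, 0.001]
contact_force: [-0.2, 0.9, 0.8]
grip_width: 0.0854
grasp_force: 0.0
```

{"name": "servo_tool", "arguments": {
  "jaw": [0,0,0,0,0],
  "delta_pos": [
    [-28,-28,0],
    [-56,-56,0],
    [-84,-84,0],
    [-112,-112,0],
    [-140,-140,0]
  ],
  "spin": [0,0,0,0,0]
}}

```text
time: 0.93
tool_pos: [0.3767, 0.3027, 0.2532]
ee_rot: [0.428, 3.112, 0.0]
contact_force: [1.0, 0.7, -0.8]
grip_width: 0.0852
grasp_force: 0.0
```

{"name": "servo_tool", "arguments": {
  "jaw": [0,0,0,0,0],
  "delta_pos": [
    [-28,-28,20],
    [-56,-56,40],
    [-84,-84,60],
    [-112,-112,80],
    [-132,-134,100]
  ],
  "spin": [-5,-10,-15,-20,-25]
}}

```text
time: 1.35
tool_pos: [0.466, 0.1416, 0.1556]
ee_rot: [-0.261, 3.13, 0.0]
contact_force: [1.6, 0.6, -0.3]
grip_width: 0.086
grasp_force: 0.0
```

{"name": "servo_tool", "arguments": {
  "jaw": [0,0,0,0,0],
  "delta_pos": [
    [0,0,0],
    [0,0,0],
    [0,0,0],
    [0,0,0],
    [0,0,0]
  ],
  "spin": [-7,-14,-21,-21,-21]
}}

```text
time: 1.77
tool_pos: [0.4653, 0.1435, 0.1558]
ee_rot: [0.815, -3.034, 0.0]
contact_force: [-0.1, 0.6, 0.2]
grip_width: 0.0854
grasp_force: 0.0
```

```bash
python3 - <<'E'
from h import *
st(); im,d=look("top"); hsv=cv2.cvtColor(im,cv2.COLOR_BGR2HSV); H,S,V=[hsv[...,i].astype(int) for i in range(3)]
P=go(467.5,139.9,44,210.3)
E
```

```text
t1.77 p [465.3 143.5 155.8] yaw -149.9 F [-0.1  0.6  0.2] g 85.4 0 j6 -1.85
delta [-1.000e-01 -4.300e+00  1.118e+02] spin -0.2
```

{"name": "servo_tool", "arguments": {
  "jaw": [0,0,0,0,0],
  "delta_pos": [
    [0,-4,30],
    [0,-4,60],
    [0,-4,90],
    [0,-4,110],
    [0,-4,111]
  ],
  "spin": [0,0,0,0,0]
}}

```text
time: 2.23
tool_pos: [0.4653, 0.1398, 0.0409]
ee_rot: [0.815, -3.028, -0.0]
contact_force: [-0.2, 0.1, -0.6]
grip_width: 0.0854
grasp_force: 0.0
```

{"name": "servo_tool", "arguments": {
  "jaw": [0.4,0.6,1,1,1],
  "delta_pos": [
    [0,0,0],
    [0,0,0],
    [0,0,0],
    [0,0,0],
    [0,0,0]
  ],
  "spin": [0,0,0,0,0]
}}

```text
time: 2.65
tool_pos: [0.4682, 0.1403, 0.0466]
ee_rot: [-0.82, 3.03, -0.0]
contact_force: [-1.3, -0.3, 7.6]
grip_width: 0.0353
grasp_force: 61.1
```

{"name": "servo_tool", "arguments": {
  "jaw": [1,1,1,1,1],
  "delta_pos": [
    [0,0,0],
    [0,0,0],
    [0,0,-20],
    [0,0,-60],
    [0,0,-100]
  ],
  "spin": [0,0,0,0,0]
}}

```text
time: 3.07
tool_pos: [0.4665, 0.1399, 0.1457]
ee_rot: [0.82, -3.03, -0.0]
contact_force: [1.3, 0.4, -1.8]
grip_width: 0.0349
grasp_force: 60.3
```

```bash
python3 - <<'E'
from h import *
st()
# tray x dir -5.5deg ; place vee at +55 along tray x
a=np.radians(-5.5); c=np.array([454.6,366.5]); u=np.array([np.cos(a),np.sin(a)])
t=c+55*u; print(t, c-50*u)
p,R,yw,s=pose()
P=go(t[0],t[1],140,yw); go(t[0],t[1],36,yw,P)
E
```

```text
t3.07 p [466.5 139.9 145.7] yaw -149.7 F [ 1.3  0.4 -1.8] g 34.9 60 j6 -1.86
[509.34679091 361.22848361] [404.83019008 371.29228763]
delta [-148.7  169.5    5.5] spin 0.0
delta [  0.   0. 104.] spin 0.0
```

{"name": "servo_tool", "arguments": {
  "jaw": [1,1,1,1,1],
  "delta_pos": [
    [-27,30,0],
    [-54,61,0],
    [-81,92,0],
    [-108,123,0],
    [-135,154,0]
  ],
  "spin": [0,0,0,0,0]
}}

```text
time: 3.48
tool_pos: [0.5062, 0.3433, 0.1456]
ee_rot: [-0.821, 3.032, 0.0]
contact_force: [1.9, -1.4, -1.0]
grip_width: 0.0349
grasp_force: 60.5
```

{"name": "servo_tool", "arguments": {
  "jaw": [1,1,1,1,1],
  "delta_pos": [
    [-14,16,0],
    [-14,16,35],
    [-14,16,70],
    [-14,16,100],
    [-14,16,111]
  ],
  "spin": [0,0,0,0,0]
}}

```text
time: 3.9
tool_pos: [0.5086, 0.3614, 0.0306]
ee_rot: [0.82, -3.028, 0.002]
contact_force: [-29.3, -14.9, 88.3]
grip_width: 0.0351
grasp_force: 73.5
```

{"name": "servo_tool", "arguments": {
  "jaw": [1,0.4,0.4,0.4,0.4],
  "delta_pos": [
    [0,0,0],
    [0,0,0],
    [0,0,0],
    [0,0,0],
    [0,0,-20]
  ],
  "spin": [0,0,0,0,0]
}}

```text
time: 4.32
tool_pos: [0.5091, 0.3612, 0.0515]
ee_rot: [0.82, -3.029, 0.002]
contact_force: [-0.8, -0.3, -1.2]
grip_width: 0.0513
grasp_force: 0.0
```

{"name": "servo_tool", "arguments": {
  "jaw": [0.3,0.2,0,0,0],
  "delta_pos": [
    [0,0,-40],
    [0,0,-80],
    [0,0,-110],
    [0,0,-110],
    [0,0,-110]
  ],
  "spin": [0,0,0,0,0]
}}

```text
time: 4.73
tool_pos: [0.5109, 0.3624, 0.1668]
ee_rot: [-0.82, 3.028, 0.002]
contact_force: [-0.4, -0.4, -0.4]
grip_width: 0.0855
grasp_force: 0.0
```

```bash
python3 - <<'E'
from h import *
st()
im,d=look("top"); cv2.imwrite("pics/t1.png",im)
hsv=cv2.cvtColor(im,cv2.COLOR_BGR2HSV); H,S,V=[hsv[...,i].astype(int) for i in range(3)]
b=np.zeros(H.shape,bool); b[215:255,290:362]=1; b&=V<150
print("step",rect("top",b,.036,15))
p,R,yw,s=pose()
# grip 6 mm toward the tall half (-y); tool x along +-y
P=go(443.7,-91,160,90); go(443.7,-91,45,90,P)
P=go(443.7,-91,160,yw)
E
```

```text
t4.73 p [510.9 362.4 166.8] yaw -149.7 F [-0.4 -0.4 -0.4] g 85.5 0 j6 -1.52
step [(array([378.1,  32.2]), array([ 13.6, 137.3]), 0.2, 84, array([309., 253.])), (array([443.7, -86.2]), array([27.5, 58.6]), 0.3, 46, array([344., 233.])), (array([ 438.9, -136.2]), array([133.9,  13.8]), 0.0, 82, array([360., 235.]))]
delta [ 286.1 -357.6    4.2] spin 120.3
delta [  0.   0. 115.] spin 0
delta [ 286.1 -357.6    4.2] spin 0.0
```

{"name": "servo_tool", "arguments": {
  "jaw": [0,0,0,0,0],
  "delta_pos": [
    [20,-25,0],
    [40,-50,0],
    [60,-75,0],
    [80,-100,0],
    [100,-125,0]
  ],
  "spin": [0,0,0,0,0]
}}

```text
time: 5.2
tool_pos: [0.4859, 0.2022, 0.1622]
ee_rot: [0.821, -3.03, 0.0]
contact_force: [0.8, 0.8, -0.3]
grip_width: 0.0854
grasp_force: 0.0
```

{"name": "servo_tool", "arguments": {
  "jaw": [0,0,0,0,0],
  "delta_pos": [
    [20,-25,0],
    [40,-50,0],
    [60,-75,0],
    [80,-100,0],
    [100,-125,0]
  ],
  "spin": [0,0,0,0,0]
}}

```text
time: 5.62
tool_pos: [0.4627, 0.0439, 0.1625]
ee_rot: [0.821, -3.03, -0.001]
contact_force: [0.2, 0.1, -0.1]
grip_width: 0.0853
grasp_force: 0.0
```

{"name": "servo_tool", "arguments": {
  "jaw": [0,0,0,0,0],
  "delta_pos": [
    [17,-21,0],
    [34,-42,0],
    [51,-64,0],
    [68,-86,0],
    [86,-108,4]
  ],
  "spin": [7,14,21,28,35]
}}

```text
time: 6.03
tool_pos: [0.4433, -0.0926, 0.1592]
ee_rot: [-0.138, -3.138, -0.0]
contact_force: [1.1, -0.2, -0.5]
grip_width: 0.0854
grasp_force: 0.0
```

{"name": "servo_tool", "arguments": {
  "jaw": [0,0,0,0,0],
  "delta_pos": [
    [0,0,0],
    [0,0,0],
    [0,0,0],
    [0,0,0],
    [0,0,0]
  ],
  "spin": [7,14,21,28,35]
}}

```text
time: 6.45
tool_pos: [0.4434, -0.0914, 0.1584]
ee_rot: [-1.075, -2.95, 0.0]
contact_force: [0.5, 0.5, 0.2]
grip_width: 0.0851
grasp_force: 0.0
```

{"name": "servo_tool", "arguments": {
  "jaw": [0,0,0,0,0],
  "delta_pos": [
    [0,0,0],
    [0,0,0],
    [0,0,0],
    [0,0,0],
    [0,0,0]
  ],
  "spin": [7,14,21,28,35]
}}

```text
time: 6.87
tool_pos: [0.4434, -0.0912, 0.1584]
ee_rot: [-1.912, -2.49, 0.001]
contact_force: [-0.3, 0.4, 0.4]
grip_width: 0.0859
grasp_force: 0.0
```

{"name": "servo_tool", "arguments": {
  "jaw": [0,0,0,0,0],
  "delta_pos": [
    [0,0,0],
    [0,0,0],
    [0,0,0],
    [0,0,0],
    [0,0,0]
  ],
  "spin": [7,14,15,15,15]
}}

```text
time: 7.28
tool_pos: [0.4437, -0.0913, 0.1593]
ee_rot: [-2.21, -2.231, 0.001]
contact_force: [-0.4, 0.1, 0.9]
grip_width: 0.0853
grasp_force: 0.0
```

```bash
python3 - <<'E'
from h import *
st(); go(443.7,-91,46,90)
E
```

```text
t7.28 p [443.7 -91.3 159.3] yaw 90.5 F [-0.4  0.1  0.9] g 85.3 0 j6 -0.27
delta [3.000e-01 1.000e-01 1.133e+02] spin 0.5
```

{"name": "servo_tool", "arguments": {
  "jaw": [0,0,0,0,0],
  "delta_pos": [
    [0,0,35],
    [0,0,70],
    [0,0,95],
    [0,0,108],
    [0,0,113]
  ],
  "spin": [0,0,0,0,0]
}}

```text
time: 7.7
tool_pos: [0.4427, -0.091, 0.0442]
ee_rot: [-2.21, -2.228, 0.003]
contact_force: [0.4, 0.2, -0.9]
grip_width: 0.0855
grasp_force: 0.0
```

{"name": "servo_tool", "arguments": {
  "jaw": [0.4,0.6,1,1,1],
  "delta_pos": [
    [0,0,0],
    [0,0,0],
    [0,0,0],
    [0,0,0],
    [0,0,0]
  ],
  "spin": [0,0,0,0,0]
}}

```text
time: 8.12
tool_pos: [0.4446, -0.0915, 0.0481]
ee_rot: [2.214, 2.227, 0.001]
contact_force: [-6.7, 1.1, 13.9]
grip_width: 0.0268
grasp_force: 58.8
```

{"name": "servo_tool", "arguments": {
  "jaw": [1,1,1,1,1],
  "delta_pos": [
    [0,0,0],
    [0,0,0],
    [0,0,-30],
    [0,0,-70],
    [0,0,-110]
  ],
  "spin": [0,0,0,0,0]
}}

```text
time: 8.53
tool_pos: [0.4433, -0.0912, 0.1581]
ee_rot: [-2.214, -2.227, 0.001]
contact_force: [1.2, -0.9, -1.5]
grip_width: 0.0273
grasp_force: 59.8
```

{"name": "servo_tool", "arguments": {
  "jaw": [1,1,1,1,1],
  "delta_pos": [
    [38,-3,0],
    [76,-6,0],
    [114,-9,0],
    [152,-12,0],
    [190,-15,0]
  ],
  "spin": [0,0,0,0,0]
}}

```text
time: 8.95
tool_pos: [0.4274, 0.1002, 0.1575]
ee_rot: [2.215, 2.227, 0.002]
contact_force: [0.7, -0.6, -1.6]
grip_width: 0.0272
grasp_force: 60.0
```

{"name": "servo_tool", "arguments": {
  "jaw": [1,1,1,1,1],
  "delta_pos": [
    [38,-3,0],
    [76,-6,0],
    [114,-9,0],
    [152,-12,0],
    [190,-15,0]
  ],
  "spin": [0,0,0,0,0]
}}

```text
time: 9.37
tool_pos: [0.4112, 0.2905, 0.1574]
ee_rot: [2.214, 2.228, 0.001]
contact_force: [1.6, -0.4, -1.3]
grip_width: 0.0266
grasp_force: 60.0
```

{"name": "servo_tool", "arguments": {
  "jaw": [1,1,1,1,1],
  "delta_pos": [
    [38,-1,0],
    [74,-2,0],
    [79,-2,0],
    [79,-2,30],
    [79,-2,60]
  ],
  "spin": [0,0,0,0,0]
}}

```text
time: 9.78
tool_pos: [0.4099, 0.3687, 0.0978]
ee_rot: [2.213, 2.229, 0.005]
contact_force: [0.0, -1.0, -3.1]
grip_width: 0.027
grasp_force: 60.0
```

```bash
python3 - <<'E'
from h import *
st(); go(412,368,41,90)
E
```

```text
t9.78 p [409.9 368.7  97.8] yaw 90.4 F [ 0.  -1.  -3.1] g 27.0 60 j6 0.68
delta [-0.9  1.9 56.8] spin 0.4
```

{"name": "servo_tool", "arguments": {
  "jaw": [1,1,1,1,1],
  "delta_pos": [
    [0,2,20],
    [0,2,40],
    [0,2,50],
    [0,2,55],
    [0,2,56]
  ],
  "spin": [0,0,0,0,0]
}}

```text
time: 10.2
tool_pos: [0.4114, 0.3673, 0.0407]
ee_rot: [-2.215, -2.227, 0.001]
contact_force: [0.1, 0.6, -1.9]
grip_width: 0.0272
grasp_force: 59.9
```

{"name": "servo_tool", "arguments": {
  "jaw": [1,0.5,0.5,0.5,0.5],
  "delta_pos": [
    [0,0,0],
    [0,0,0],
    [0,0,0],
    [0,0,0],
    [0,0,-20]
  ],
  "spin": [0,0,0,0,0]
}}

```text
time: 10.62
tool_pos: [0.4104, 0.3666, 0.0585]
ee_rot: [-2.215, -2.227, 0.006]
contact_force: [0.2, -0.8, -1.1]
grip_width: 0.0425
grasp_force: 0.0
```

{"name": "servo_tool", "arguments": {
  "jaw": [0.4,0.3,0,0,0],
  "delta_pos": [
    [0,0,-40],
    [0,0,-80],
    [0,0,-120],
    [0,0,-140],
    [0,0,-140]
  ],
  "spin": [0,0,0,0,0]
}}

```text
time: 11.03
tool_pos: [0.4127, 0.3685, 0.2073]
ee_rot: [2.215, 2.227, 0.013]
contact_force: [0.5, 0.3, 1.0]
grip_width: 0.0852
grasp_force: 0.0
```

```bash
cat > wr.py <<'E'
from h import *
def avg(n,k):
    return np.mean([look(n)[0].astype(float) for _ in range(k)],0).astype(np.uint8)
E
python3 - <<'E'
from wr import *
st()
im=avg("top",6); sc=avg("scene",6); cv2.imwrite("pics/t2.png",im); cv2.imwrite("pics/s2.png",sc)
for n,i in(("top",im),("scene",sc)):
    hsv=cv2.cvtColor(i,cv2.COLOR_BGR2HSV); H,S,V=[hsv[...,k].astype(int) for k in range(3)]
    # mat region
    m=(H>100)&(H<128)&(S>110)
    if n=="top": m[:,:395]=0; m[:180]=0; m[270:]=0
    else: m[:190]=0; m[280:]=0; m[:,:165]=0; m[:,245:]=0
    cs,_=cv2.findContours(m.astype(np.uint8),cv2.RETR_EXTERNAL,cv2.CHAIN_APPROX_NONE)
    c=max(cs,key=cv2.contourArea); hull=cv2.convexHull(c); w=onz(n,hull[:,0],.004)[:,:2]*1000
    r=cv2.minAreaRect(w.astype(np.float32)); print(n,"mat",r)
    full=np.zeros(H.shape,np.uint8); cv2.fillPoly(full,[hull],1); full=cv2.erode(full,np.ones((3,3)))
    steel=(full>0)&(S<90)&(V>120); # bright steel
    wc,_=cv2.findContours(steel.astype(np.uint8),cv2.RETR_EXTERNAL,cv2.CHAIN_APPROX_NONE)
    a=(90-r[2]) if r[2]>45 else -r[2]; a=-np.radians(a); 
    for k in wc:
        if cv2.contourArea(k)<4: continue
        X=onz(n,k[:,0],.020)[:,:2]*1000-np.array(r[0]); q=X@np.array([[np.cos(a),-np.sin(a)],[np.sin(a),np.cos(a)]])
        print("  blob px",k[:,0].mean(0).round(1),"mat-frame x %.1f..%.1f y %.1f..%.1f"%(*np.percentile(q[:,0],[0,100]),*np.percentile(q[:,1],[0,100])))
    M=cv2.resize(i[180:270,395:450] if n=="top" else i[190:280,165:245],None,fx=6,fy=6,interpolation=cv2.INTER_CUBIC)
    cv2.imwrite(f"pics/m_{n}.png",M)
A=cv2.imread("pics/m_top.png");B=cv2.imread("pics/m_scene.png"); cv2.imwrite("pics/m2.png",np.hstack([A[:540],B[:540,:460]]))
E
```

```text
t11.03 p [412.7 368.5 207.3] yaw 90.3 F [0.5 0.3 1. ] g 85.2 0 j6 0.68
top mat ((474.8902282714844, -368.0090637207031), (131.65283203125, 271.1977233886719), 86.34524536132812)
  blob px [421.5 252.6] mat-frame x -111.0..-89.6 y -6.1..18.4
  blob px [432.6 196.6] mat-frame x 79.2..121.9 y -34.2..-2.3
  blob px [422.1 205.9] mat-frame x 10.0..121.5 y -18.5..40.2
scene mat ((476.915771484375, -370.43243408203125), (130.22523498535156, 270.5811767578125), 86.39130401611328)
  blob px [213.3 248.5] mat-frame x 8.1..127.6 y -35.5..40.5
  blob px [192.7 206.6] mat-frame x -111.6..-90.1 y -6.7..18.2
```

View pics/m2.png

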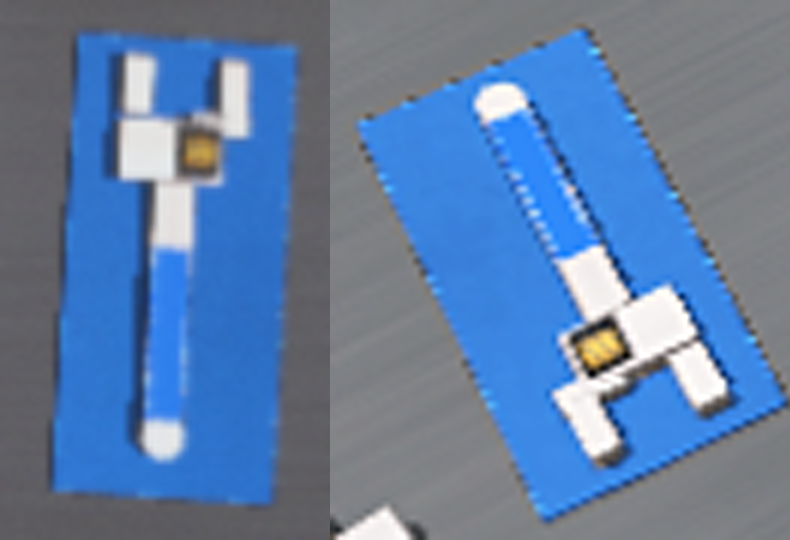

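The picture shows the wrench on the mat at top (421,206). Its fixed jaw is on the left (+y), the sliding jaw and worm are on the right, and the handle end is at (421.5,252.6). Next I'll measure the nut's angle from a colour ring around it, in both views.

```bash
cat > ring.py <<'E'
from h import *
def ring(n,im,c,z,rs,step=10):
    out=[]
    for t in range(0,360,step):
        a=np.radians(t); P=np.array([[c[0]+r*np.cos(a),c[1]+r*np.sin(a),z] for r in rs])/1000
        q=proj(n,P).astype(np.float32); v=cv2.remap(im.astype(np.float32),q[:,0].reshape(1,-1),q[:,1].reshape(1,-1),cv2.INTER_CUBIC)[0]
        out.append(v.mean(0))
    return np.array(out)
E
python3 - <<'E'
from ring import *
for n,f in(("top","pics/t2.png"),("scene","pics/s2.png")):
    im=cv2.imread(f); hsv=cv2.cvtColor(im,cv2.COLOR_BGR2HSV); H,S,V=[hsv[...,k].astype(int) for k in range(3)]
    # plate & nut centre
    m=(S<40)&(V>150); k=np.zeros_like(m); 
    stud=np.zeros_like(m); box=(slice(180,198),slice(308,326)) if n=="top" else (slice(188,208),slice(316,338))
    stud[box]=(S[box]<110)&(V[box]<150)&(V[box]>40)&((H[box]>90)|(S[box]<60))
    v,u=np.nonzero(stud); c=onz(n,[[u.mean(),v.mean()]],.041)[0,:2]*1000; print(n,"stud",c.round(1),len(u))
    r=ring(n,im,c,38,[11.5,13,14.5]); r2=ring(n,im,c,38,[16,17.5])
    for t,(a,b) in enumerate(zip(r,r2)): print(t*10,a.round().astype(int),"G/R %.2f"%(a[1]/a[2]),"  out",b.round().astype(int),"sat",int(b[2]-b[0]))
im=cv2.imread("pics/t2.png"); sc=cv2.imread("pics/s2.png")
go(481.2,-363,200,-3.4)
A=cv2.resize(im[150:270,170:370],None,fx=4,fy=4,interpolation=cv2.INTER_CUBIC); cv2.imwrite("pics/tray.png",A)
E
```

```text
top stud [598.   11.2] 16
0 [137 216 227] G/R 0.95   out [209 229 231] sat 22
10 [133 214 224] G/R 0.95   out [201 226 228] sat 27
20 [118 207 218] G/R 0.95   out [182 215 221] sat 39
30 [111 205 214] G/R 0.96   out [167 207 214] sat 46
40 [103 202 212] G/R 0.95   out [161 197 204] sat 43
50 [ 88 202 211] G/R 0.96   out [166 197 204] sat 37
60 [ 77 205 213] G/R 0.97   out [157 198 205] sat 47
70 [ 88 210 218] G/R 0.97   out [167 202 210] sat 43
80 [100 215 223] G/R 0.96   out [159 202 212] sat 52
90 [107 214 225] G/R 0.95   out [154 205 214] sat 60
100 [104 205 222] G/R 0.92   out [166 203 214] sat 48
110 [103 196 218] G/R 0.90   out [178 200 210] sat 32
120 [105 190 212] G/R 0.90   out [176 200 212] sat 35
130 [103 189 210] G/R 0.90   out [176 204 216] sat 39
140 [ 97 200 219] G/R 0.91   out [167 210 221] sat 53
150 [ 98 206 224] G/R 0.92   out [160 220 229] sat 68
160 [104 200 217] G/R 0.92   out [167 213 221] sat 53
170 [110 194 212] G/R 0.92   out [174 209 216] sat 42
180 [112 192 211] G/R 0.91   out [180 209 216] sat 36
190 [113 195 212] G/R 0.92   out [175 209 217] sat 42
200 [
[... 2161 characters left out ...]
 253] sat 3
240 [137 245 259] G/R 0.94   out [248 253 252] sat 3
250 [ 99 227 248] G/R 0.91   out [226 243 246] sat 20
260 [ 87 220 243] G/R 0.90   out [179 222 238] sat 58
270 [ 96 227 255] G/R 0.89   out [122 183 211] sat 89
280 [ 79 205 235] G/R 0.87   out [ 47 113 146] sat 98
290 [ 69 180 214] G/R 0.84   out [ 24  77 115] sat 91
300 [ 73 184 227] G/R 0.81   out [ 35  94 130] sat 94
310 [ 86 209 241] G/R 0.87   out [ 39  99 134] sat 95
320 [ 94 225 243] G/R 0.93   out [ 48 121 163] sat 115
330 [ 99 235 253] G/R 0.93   out [ 59 148 196] sat 136
340 [ 87 209 236] G/R 0.88   out [ 45 115 151] sat 105
350 [ 67 165 208] G/R 0.79   out [ 28  75 104] sat 75
delta [-730.8   65.8    0.8] spin 93.7
```

View pics/tray.png

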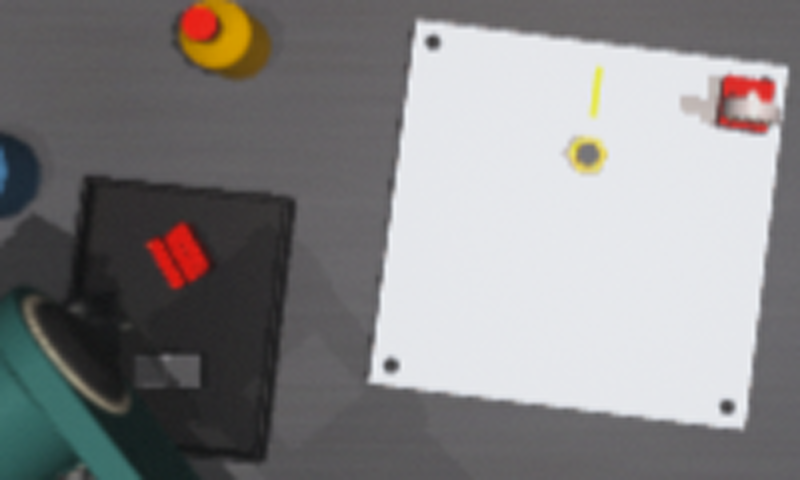

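The tray crop shows the V-block at (178,257) and the step block at (168,371), both in the tray, with the plate clear except for the nut and gauge. The nut's stripe points at about 60° in world axes.

{"name": "servo_tool", "arguments": {
  "jaw": [0,0,0,0,0],
  "delta_pos": [
    [-30,3,0],
    [-60,6,0],
    [-90,9,0],
    [-120,11,0],
    [-150,14,0]
  ],
  "spin": [0,0,0,0,0]
}}

```text
time: 12.05
tool_pos: [0.4261, 0.2163, 0.2009]
ee_rot: [2.215, 2.228, 0.0]
contact_force: [0.2, -0.4, 0.3]
grip_width: 0.0853
grasp_force: 0.0
```

{"name": "servo_tool", "arguments": {
  "jaw": [0,0,0,0,0],
  "delta_pos": [
    [-30,3,0],
    [-60,6,0],
    [-90,9,0],
    [-120,11,0],
    [-150,14,0]
  ],
  "spin": [0,0,0,0,0]
}}

```text
time: 12.47
tool_pos: [0.4409, 0.0662, 0.201]
ee_rot: [2.215, 2.227, 0.001]
contact_force: [0.4, 0.1, 0.3]
grip_width: 0.0856
grasp_force: 0.0
```

{"name": "servo_tool", "arguments": {
  "jaw": [0,0,0,0,0],
  "delta_pos": [
    [-30,3,0],
    [-60,6,0],
    [-90,9,0],
    [-120,11,0],
    [-150,14,0]
  ],
  "spin": [0,0,0,0,0]
}}

```text
time: 12.88
tool_pos: [0.4557, -0.0838, 0.2011]
ee_rot: [2.215, 2.227, 0.0]
contact_force: [1.1, -0.4, 0.2]
grip_width: 0.0854
grasp_force: 0.0
```

{"name": "servo_tool", "arguments": {
  "jaw": [0,0,0,0,0],
  "delta_pos": [
    [-30,3,0],
    [-60,6,0],
    [-90,9,0],
    [-120,11,0],
    [-150,14,0]
  ],
  "spin": [0,0,0,0,0]
}}

```text
time: 13.3
tool_pos: [0.4705, -0.2338, 0.2009]
ee_rot: [2.215, 2.227, 0.0]
contact_force: [0.0, 1.1, 0.1]
grip_width: 0.085
grasp_force: 0.0
```

{"name": "servo_tool", "arguments": {
  "jaw": [0,0,0,0,0],
  "delta_pos": [
    [-30,3,0],
    [-60,6,0],
    [-90,9,0],
    [-120,10,0],
    [-130,10,0]
  ],
  "spin": [6,12,18,24,30]
}}

```text
time: 13.72
tool_pos: [0.4812, -0.3653, 0.2003]
ee_rot: [-2.722, -1.569, 0.001]
contact_force: [0.3, -0.0, -0.5]
grip_width: 0.0857
grasp_force: 0.0
```

{"name": "servo_tool", "arguments": {
  "jaw": [0,0,0,0,0],
  "delta_pos": [
    [0,0,0],
    [0,0,0],
    [0,0,0],
    [0,0,0],
    [0,0,0]
  ],
  "spin": [7,14,21,28,35]
}}

```text
time: 14.13
tool_pos: [0.4814, -0.3622, 0.2007]
ee_rot: [-3.067, -0.679, 0.0]
contact_force: [0.9, -0.3, 1.3]
grip_width: 0.0856
grasp_force: 0.0
```

{"name": "servo_tool", "arguments": {
  "jaw": [0,0,0,0,0],
  "delta_pos": [
    [0,0,0],
    [0,0,20],
    [0,0,50],
    [0,0,80],
    [0,0,110]
  ],
  "spin": [7,14,21,28,29]
}}

```text
time: 14.55
tool_pos: [0.4814, -0.3621, 0.0898]
ee_rot: [3.139, -0.114, 0.001]
contact_force: [0.5, 0.7, 0.1]
grip_width: 0.0851
grasp_force: 0.0
```

```bash
python3 - <<'E'
from h import *
st(); go(481.2,-363,31,-3.4)
E
```

```text
t14.55 p [ 481.4 -362.1   89.8] yaw -4.1 F [0.5 0.7 0.1] g 85.1 0 j6 0.96
delta [-0.2  0.9 58.8] spin -0.7
```

{"name": "servo_tool", "arguments": {
  "jaw": [0,0,0,0,0],
  "delta_pos": [
    [0,1,20],
    [0,1,40],
    [0,1,52],
    [0,1,57],
    [0,1,58]
  ],
  "spin": [-0.7,-0.7,-0.7,-0.7,-0.7]
}}

```text
time: 14.97
tool_pos: [0.4812, -0.363, 0.0323]
ee_rot: [-3.14, 0.082, 0.001]
contact_force: [-1.1, -0.1, 0.0]
grip_width: 0.0851
grasp_force: 0.0
```

{"name": "servo_tool", "arguments": {
  "jaw": [0.3,0.5,0.6,0.7,1],
  "delta_pos": [
    [0,0,0],
    [0,0,0],
    [0,0,0],
    [0,0,0],
    [0,0,0]
  ],
  "spin": [0,0,0,0,0]
}}

```text
time: 15.38
tool_pos: [0.4816, -0.3632, 0.0336]
ee_rot: [3.14, -0.082, 0.001]
contact_force: [-0.3, 15.5, 9.7]
grip_width: 0.0254
grasp_force: 6.8
```

{"name": "servo_tool", "arguments": {
  "jaw": [1,1,1,1,1],
  "delta_pos": [
    [0,0,0],
    [0,0,0],
    [0,0,0],
    [0,0,0],
    [0,0,0]
  ],
  "spin": [0,0,0,0,0]
}}

```text
time: 15.8
tool_pos: [0.4817, -0.3634, 0.0338]
ee_rot: [3.14, -0.082, 0.001]
contact_force: [-1.2, 2.0, 5.3]
grip_width: 0.022
grasp_force: 59.8
```

```bash
python3 - <<'E'
from h import *
st()
E
```

```text
t15.80 p [ 481.7 -363.4   33.8] yaw -3.0 F [-1.2  2.   5.3] g 22.0 60 j6 0.93
```

{"name": "servo_tool", "arguments": {
  "jaw": [1,1,1,1,1],
  "delta_pos": [
    [0,0,-15],
    [0,0,-40],
    [0,0,-70],
    [0,0,-100],
    [0,0,-120]
  ],
  "spin": [0,0,0,0,0]
}}

```text
time: 16.22
tool_pos: [0.4815, -0.3632, 0.1555]
ee_rot: [3.14, -0.082, 0.002]
contact_force: [0.5, 0.3, -4.1]
grip_width: 0.022
grasp_force: 59.7
```

{"name": "servo_tool", "arguments": {
  "jaw": [1,1,1,1,1],
  "delta_pos": [
    [1,-20,0],
    [2,-50,0],
    [3,-85,0],
    [4,-120,0],
    [4,-155,0]
  ],
  "spin": [0,0,0,0,0]
}}

```text
time: 16.63
tool_pos: [0.4929, -0.207, 0.1523]
ee_rot: [-3.14, 0.083, 0.001]
contact_force: [0.8, -0.7, -4.1]
grip_width: 0.0219
grasp_force: 59.7
```

{"name": "servo_tool", "arguments": {
  "jaw": [1,1,1,1,1],
  "delta_pos": [
    [1,-35,0],
    [2,-70,0],
    [3,-105,0],
    [3,-140,0],
    [3,-170,0]
  ],
  "spin": [0,0,0,0,0]
}}

```text
time: 17.05
tool_pos: [0.5047, -0.0368, 0.1525]
ee_rot: [-3.14, 0.081, 0.001]
contact_force: [0.7, 0.3, -4.8]
grip_width: 0.0219
grasp_force: 59.8
```

{"name": "servo_tool", "arguments": {
  "jaw": [1,1,1,1,1],
  "delta_pos": [
    [0,0,0],
    [0,0,0],
    [0,0,0],
    [0,0,0],
    [0,0,0]
  ],
  "spin": [-6,-13,-20,-27,-33]
}}

```text
time: 17.47
tool_pos: [0.5049, -0.0388, 0.1524]
ee_rot: [-3.031, -0.824, 0.002]
contact_force: [0.1, 1.3, -5.0]
grip_width: 0.0221
grasp_force: 60.1
```

{"name": "servo_tool", "arguments": {
  "jaw": [1,1,1,1,1],
  "delta_pos": [
    [0,0,10],
    [0,0,25],
    [0,0,40],
    [0,0,50],
    [0,0,50]
  ],
  "spin": [0,0,0,0,0]
}}

```text
time: 17.88
tool_pos: [0.504, -0.0388, 0.0999]
ee_rot: [-3.034, -0.809, 0.006]
contact_force: [-0.3, 0.2, -5.9]
grip_width: 0.0219
grasp_force: 60.1
```

```bash
python3 - <<'E'
from wr import *
st()
im=avg("top",5); sc=avg("scene",5); cv2.imwrite("pics/t3.png",im); cv2.imwrite("pics/s3.png",sc)
A=cv2.resize(im[160:240,285:350],None,fx=6,fy=6,interpolation=cv2.INTER_CUBIC);B=cv2.resize(sc[160:240,290:355],None,fx=6,fy=6,interpolation=cv2.INTER_CUBIC)
cv2.imwrite("pics/hov.png",np.hstack([A,B]))
E
```

```text
t17.88 p [504.  -38.8  99.9] yaw 29.9 F [-0.3  0.2 -5.9] g 21.9 60 j6 0.92
```

View pics/hov.png

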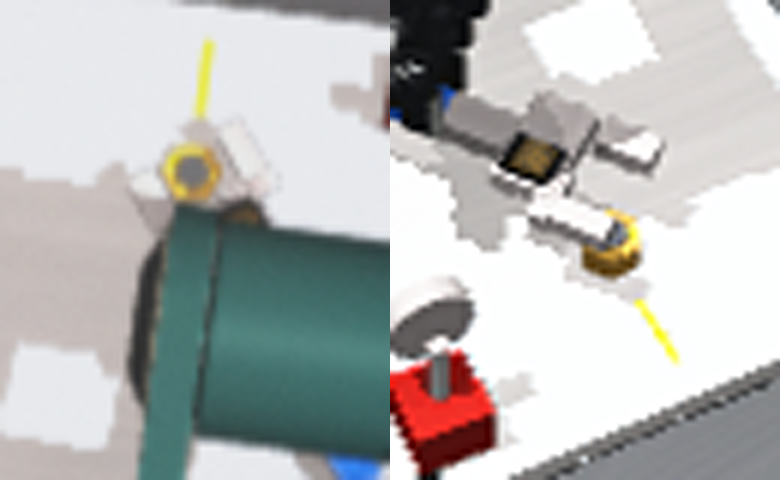

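The hover view shows the nut inside the mouth in the top crop at (190,170). In the scene crop the worm is at (532,155) and the sliding jaw's tip covers part of the nut by parallax.

```bash
python3 - <<'E'
from h import *
p,R,yw,s=pose(); a=np.radians(yw); C=np.array([[np.cos(a),-np.sin(a)],[np.sin(a),np.cos(a)]])
o=p[:2]+100*C[:,0]; zt=p[2]-29.8+16
print("origin",o)
def f(n,pts,z,nm):
    w=onz(n,pts,z/1000)[:,:2]*1000; print(nm,((w-o)@C).round(1).tolist())
def masks(n,fn):
    im=cv2.imread(fn); return im,cv2.cvtColor(im,cv2.COLOR_BGR2HSV).astype(int)
im,h=masks("scene","pics/s3.png")
H,S,V=h[...,0],h[...,1],h[...,2]
m=np.zeros(H.shape,bool); m[180:193,306:322]=1; m&=(H>12)&(H<32)&(S>90)
v,u=np.nonzero(m); f("scene",[[u.mean(),v.mean()]],zt+5,"worm scene (-38,-12)")
sx=lambda x,y:[(x-390)/6+290-.42,160+y/6-.42]
f("scene",[sx(531,197),sx(545,188),sx(623,226),sx(606,243)],zt,"sliding jaw top corners scene")
f("scene",[sx(597,148),sx(610,133),sx(660,148),sx(650,162)],zt,"fixed jaw (near-end) scene")
tx=lambda x,y:[x/6+285-.42,160+y/6-.42]
f("top",[tx(215,130),tx(238,120),tx(281,188),tx(258,200)],zt,"sliding jaw top")
for n,c in(("top",(598,11.2)),("scene",(599.6,8.0))): print(n,"nut in wrench",((np.array(c)-o)@C).round(1))
E
```

```text
origin [592.05268861  11.01020191]
worm scene (-38,-12) [[-36.0, -16.6]]
sliding jaw top corners scene [[-27.2, -35.7], [-23.3, -27.3], [23.5, -31.1], [20.3, -44.7]]
fixed jaw (near-end) scene [[-10.6, 8.3], [-8.8, 20.4], [19.1, 23.2], [18.3, 12.5]]
sliding jaw top [[16.0, -23.5], [14.5, -37.3], [-30.1, -39.3], [-29.5, -24.9]]
top nut in wrench [ 5.2 -2.8]
scene nut in wrench [ 5.  -6.4]
```

{"name": "servo_tool", "arguments": {
  "jaw": [1,1,1,1,1],
  "delta_pos": [
    [-2,0,0],
    [-2,0,10],
    [-2,0,20],
    [-2,0,27],
    [-2,0,32]
  ],
  "spin": [0,0,0,0,0]
}}

```text
time: 18.8
tool_pos: [0.503, -0.0399, 0.0691]
ee_rot: [-3.034, -0.813, 0.003]
contact_force: [0.8, 0.6, -5.3]
grip_width: 0.022
grasp_force: 60.1
```

{"name": "servo_tool", "arguments": {
  "jaw": [1,1,1,1,1],
  "delta_pos": [
    [0,0,3],
    [0,0,6],
    [0,0,9],
    [0,0,12],
    [0,0,14]
  ],
  "spin": [0,0,0,0,0]
}}

```text
time: 19.22
tool_pos: [0.5036, -0.0399, 0.0567]
ee_rot: [3.034, 0.814, 0.0]
contact_force: [-1.0, 0.0, -4.7]
grip_width: 0.0221
grasp_force: 60.1
```

{"name": "servo_tool", "arguments": {
  "jaw": [1,1,1,1,1],
  "delta_pos": [
    [0,0,1],
    [0,0,2],
    [0,0,2],
    [0,0,2],
    [0,0,2]
  ],
  "spin": [0,0,0,0,0]
}}

```text
time: 19.63
tool_pos: [0.5037, -0.04, 0.0551]
ee_rot: [3.034, 0.813, 0.0]
contact_force: [0.1, 0.1, -5.3]
grip_width: 0.0214
grasp_force: 60.1
```

```bash
python3 -c "
from h import *
st()"
```

```text
t19.63 p [503.7 -40.   55.1] yaw 30.0 F [ 0.1  0.1 -5.3] g 21.4 60 j6 0.92
```

{"name": "servo_tool", "arguments": {
  "jaw": [1,1,1,1,1],
  "delta_pos": [
    [0,0,1],
    [0,0,2],
    [0,0,3],
    [0,0,4],
    [0,0,4]
  ],
  "spin": [0,0,0,0,0]
}}

```text
time: 20.05
tool_pos: [0.5035, -0.04, 0.0507]
ee_rot: [-3.034, -0.813, 0.0]
contact_force: [0.5, 0.4, -4.0]
grip_width: 0.0219
grasp_force: 60.2
```

{"name": "servo_tool", "arguments": {
  "jaw": [1,1,1,1,1],
  "delta_pos": [
    [0,0,0.5],
    [0,0,1],
    [0,0,1],
    [0,0,1],
    [0,0,1]
  ],
  "spin": [0,0,0,0,0]
}}

```text
time: 20.47
tool_pos: [0.5036, -0.04, 0.05]
ee_rot: [3.034, 0.813, 0.0]
contact_force: [0.2, -0.5, -4.1]
grip_width: 0.022
grasp_force: 60.3
```

```bash
python3 -c "
from h import *
st()"
```

```text
t20.47 p [503.6 -40.   50. ] yaw 30.0 F [ 0.2 -0.5 -4.1] g 22.0 60 j6 0.92
```

{"name": "servo_tool", "arguments": {
  "jaw": [1,1,1,1,1],
  "delta_pos": [
    [1,0,0],
    [2,0,0],
    [3,0,0],
    [4,0,0],
    [4,0,0]
  ],
  "spin": [0,0,0,0,0]
}}

```text
time: 20.88
tool_pos: [0.5073, -0.0379, 0.0499]
ee_rot: [-3.034, -0.813, -0.0]
contact_force: [0.9, -0.3, -3.8]
grip_width: 0.0217
grasp_force: 60.3
```

{"name": "servo_tool", "arguments": {
  "jaw": [1,1,1,1,1],
  "delta_pos": [
    [0.5,0,0],
    [1,0,0],
    [1.5,0,0],
    [2,0,0],
    [2,0,0]
  ],
  "spin": [0,0,0,0,0]
}}

```text
time: 21.3
tool_pos: [0.5089, -0.0369, 0.0499]
ee_rot: [3.034, 0.813, 0.0]
contact_force: [0.0, -0.7, -4.0]
grip_width: 0.022
grasp_force: 60.4
```

{"name": "servo_tool", "arguments": {
  "jaw": [1,1,1,1,1],
  "delta_pos": [
    [0.5,0,0],
    [1,0,0],
    [1,0,0],
    [1,0,0],
    [1,0,0]
  ],
  "spin": [0,0,0,0,0]
}}

```text
time: 21.72
tool_pos: [0.5097, -0.0364, 0.0499]
ee_rot: [-3.034, -0.813, -0.0]
contact_force: [0.3, -0.1, -4.1]
grip_width: 0.022
grasp_force: 60.3
```

```bash
python3 -c "
from h import *
st()"
```

```text
t21.72 p [509.7 -36.4  49.9] yaw 30.0 F [ 0.3 -0.1 -4.1] g 22.0 60 j6 0.93
```

{"name": "servo_tool", "arguments": {
  "jaw": [1,1,1,1,1],
  "delta_pos": [
    [0.5,0,0],
    [1,0,0],
    [1,0,0],
    [1,0,0],
    [1,0,0]
  ],
  "spin": [0,0,0,0,0]
}}

```text
time: 22.13
tool_pos: [0.5106, -0.036, 0.0499]
ee_rot: [-3.034, -0.813, -0.0]
contact_force: [0.6, 0.5, -3.2]
grip_width: 0.022
grasp_force: 60.3
```

{"name": "servo_tool", "arguments": {
  "jaw": [1,1,1,1,1],
  "delta_pos": [
    [0.5,0,0],
    [1,0,0],
    [1,0,0],
    [1,0,0],
    [1,0,0]
  ],
  "spin": [0,0,0,0,0]
}}

```text
time: 22.55
tool_pos: [0.5114, -0.0354, 0.0499]
ee_rot: [-3.034, -0.813, -0.0]
contact_force: [0.1, 0.2, -3.7]
grip_width: 0.0217
grasp_force: 60.3
```

{"name": "servo_tool", "arguments": {
  "jaw": [1,1,1,1,1],
  "delta_pos": [
    [0.5,0,0],
    [1,0,0],
    [1,0,0],
    [1,0,0],
    [1,0,0]
  ],
  "spin": [0,0,0,0,0]
}}

```text
time: 22.97
tool_pos: [0.5122, -0.035, 0.0499]
ee_rot: [3.034, 0.813, -0.0]
contact_force: [-3.2, -2.6, -3.2]
grip_width: 0.0222
grasp_force: 60.5
```

```bash
python3 -c "
from h import *
st()"
```

```text
t22.97 p [512.2 -35.   49.9] yaw 30.0 F [-3.2 -2.6 -3.2] g 22.2 60 j6 0.93
```

{"name": "servo_tool", "arguments": {
  "jaw": [1,1,1,1,1],
  "delta_pos": [
    [-0.5,0,0],
    [-1.5,0,0],
    [-2.5,0,0.3],
    [-2.5,0,0.5],
    [-2.5,0,0.5]
  ],
  "spin": [0,0,0,0,0]
}}

```text
time: 23.38
tool_pos: [0.5103, -0.0361, 0.0499]
ee_rot: [3.034, 0.813, 0.001]
contact_force: [-0.9, 1.7, 1.8]
grip_width: 0.0222
grasp_force: 61.0
```

{"name": "servo_tool", "arguments": {
  "jaw": [0.65,0.5,0.4,0.4,0.4],
  "delta_pos": [
    [0,0,0],
    [0,0,0],
    [0,0,0],
    [0,0,0],
    [0,0,0]
  ],
  "spin": [0,0,0,0,0]
}}

```text
time: 23.8
tool_pos: [0.5101, -0.0363, 0.0494]
ee_rot: [3.034, 0.813, -0.0]
contact_force: [-1.3, -0.3, 0.2]
grip_width: 0.0513
grasp_force: 0.0
```

{"name": "servo_tool", "arguments": {
  "jaw": [0.4,0.4,0.4,0.4,0.7],
  "delta_pos": [
    [0,0,-5],
    [0,0,-20],
    [0,0,-40],
    [0,0,-50],
    [0,0,-50]
  ],
  "spin": [0,0,0,0,0]
}}

```text
time: 24.22
tool_pos: [0.5112, -0.0363, 0.1021]
ee_rot: [3.033, 0.813, 0.006]
contact_force: [-0.2, -0.4, 0.7]
grip_width: 0.0405
grasp_force: 0.0
```

```bash
python3 - <<'E'
from h import *
st(); P=go(569.7,-15.6,100,30)
E
```

```text
t24.22 p [511.2 -36.3 102.1] yaw 30.0 F [-0.2 -0.4  0.7] g 40.5 0 j6 0.93
delta [61.  11.3  2.3] spin 0.0
```

{"name": "servo_tool", "arguments": {
  "jaw": [1,1,1,1,1],
  "delta_pos": [
    [15,3,0],
    [35,8,0],
    [52,12,0],
    [52,12,0],
    [52,12,10]
  ],
  "spin": [0,0,0,0,0]
}}

```text
time: 24.63
tool_pos: [0.5619, -0.0205, 0.0897]
ee_rot: [3.034, 0.814, 0.002]
contact_force: [-0.4, -0.4, 0.6]
grip_width: -0.0001
grasp_force: 0.0
```

{"name": "servo_tool", "arguments": {
  "jaw": [1,1,1,1,1],
  "delta_pos": [
    [0,0,7],
    [0,0,14],
    [0,0,20],
    [0,0,24],
    [0,0,24]
  ],
  "spin": [0,0,0,0,0]
}}

```text
time: 25.05
tool_pos: [0.5604, -0.0207, 0.0642]
ee_rot: [-3.034, -0.813, 0.002]
contact_force: [0.1, -0.3, -0.6]
grip_width: 0.0
grasp_force: 0.0
```

{"name": "servo_tool", "arguments": {
  "jaw": [1,1,1,1,1],
  "delta_pos": [
    [0,0,0.5],
    [0,0,1],
    [0,0,1.5],
    [0,0,1.5],
    [0,0,1.5]
  ],
  "spin": [0,0,0,0,0]
}}

```text
time: 25.47
tool_pos: [0.5612, -0.0206, 0.0641]
ee_rot: [3.034, 0.813, 0.0]
contact_force: [-0.2, 0.2, 0.1]
grip_width: -0.0002
grasp_force: 0.0
```

```bash
python3 -c "
from h import *
st(); go(561.9,-20.1,64,30)"
```

```text
t25.47 p [561.2 -20.6  64.1] yaw 30.0 F [-0.2  0.2  0.1] g -0.2 0 j6 0.96
delta [ 0.8 -0.1  0.1] spin 0.0
```

Feel for the crown in half-millimetre steps.

{"name": "servo_tool", "arguments": {
  "jaw": [1,1,1,1,1],
  "delta_pos": [
    [0,0,0.5],
    [0,0,0.5],
    [0,0,0.5],
    [0,0,0.5],
    [0,0,0.5]
  ],
  "spin": [0,0,0,0,0]
}}

```text
time: 25.88
tool_pos: [0.5611, -0.0206, 0.0634]
ee_rot: [3.034, 0.813, 0.0]
contact_force: [-0.3, 0.1, -0.4]
grip_width: 0.0001
grasp_force: 0.0
```

{"name": "servo_tool", "arguments": {
  "jaw": [1,1,1,1,1],
  "delta_pos": [
    [0,0,0.5],
    [0,0,0.5],
    [0,0,0.5],
    [0,0,0.5],
    [0,0,0.5]
  ],
  "spin": [0,0,0,0,0]
}}

```text
time: 26.3
tool_pos: [0.5611, -0.0206, 0.063]
ee_rot: [3.034, 0.813, 0.0]
contact_force: [0.5, 0.7, 0.9]
grip_width: 0.0004
grasp_force: 0.9
```

{"name": "servo_tool", "arguments": {
  "jaw": [1,1,1,1,1],
  "delta_pos": [
    [0,0,0.5],
    [0,0,0.5],
    [0,0,0.5],
    [0,0,0.5],
    [0,0,0.5]
  ],
  "spin": [0,0,0,0,0]
}}

```text
time: 26.72
tool_pos: [0.5613, -0.0206, 0.0628]
ee_rot: [3.034, 0.813, 0.001]
contact_force: [-1.6, -0.4, 4.2]
grip_width: 0.0003
grasp_force: 2.7
```

{"name": "servo_tool", "arguments": {
  "jaw": [1,1,1,1,1],
  "delta_pos": [
    [0,0,0.4],
    [0,0,0.4],
    [2,0,0.4],
    [4,0,0.4],
    [6,0,0.4]
  ],
  "spin": [0,0,0,0,0]
}}

```text
time: 27.13
tool_pos: [0.5665, -0.0179, 0.0633]
ee_rot: [3.034, 0.813, 0.0]
contact_force: [-10.1, -1.8, 20.8]
grip_width: -0.0001
grasp_force: 10.3
```

{"name": "servo_tool", "arguments": {
  "jaw": [1,1,1,1,1],
  "delta_pos": [
    [2,0,0],
    [4,0,0],
    [6,0,0],
    [6,0,0],
    [6,0,0]
  ],
  "spin": [0,0,0,0,0]
}}

```text
time: 27.55
tool_pos: [0.5723, -0.0145, 0.0637]
ee_rot: [3.034, 0.814, 0.003]
contact_force: [-3.9, 1.6, 16.9]
grip_width: 0.0
grasp_force: 8.4
```

{"name": "servo_tool", "arguments": {
  "jaw": [1,1,1,1,1],
  "delta_pos": [
    [2,0,0],
    [4,0,0],
    [6,0,0],
    [6,0,0],
    [6,0,0]
  ],
  "spin": [0,0,0,0,0]
}}

```text
time: 27.97
tool_pos: [0.5774, -0.0114, 0.0637]
ee_rot: [3.034, 0.814, 0.003]
contact_force: [-4.2, 1.4, 17.6]
grip_width: 0.0001
grasp_force: 8.5
```

```bash
python3 -c "
from wr import *
st(); cv2.imwrite('pics/s4.png',avg('scene',3))"
```

```text
t27.97 p [577.4 -11.4  63.7] yaw 30.0 F [-4.2  1.4 17.6] g 0.1 9 j6 0.98
```

{"name": "servo_tool", "arguments": {
  "jaw": [1,1,1,1,1],
  "delta_pos": [
    [0,0,-4],
    [-14,0,-4],
    [-14,0,-4],
    [-14,0,-0.8],
    [-14,0,-0.8]
  ],
  "spin": [0,0,0,0,0]
}}

```text
time: 28.53
tool_pos: [0.565, -0.0186, 0.0632]
ee_rot: [3.034, 0.813, 0.001]
contact_force: [-5.0, -0.6, 11.0]
grip_width: 0.0
grasp_force: 5.7
```

{"name": "servo_tool", "arguments": {
  "jaw": [1,1,1,1,1],
  "delta_pos": [
    [3,0,0],
    [6,0,0],
    [9,0,0],
    [12,0,0],
    [16,0,0]
  ],
  "spin": [0,0,0,0,0]
}}

```text
time: 28.95
tool_pos: [0.5791, -0.0103, 0.0637]
ee_rot: [3.034, 0.813, 0.001]
contact_force: [-5.5, 1.1, 14.0]
grip_width: -0.0
grasp_force: 7.2
```

{"name": "servo_tool", "arguments": {
  "jaw": [1,1,1,1,1],
  "delta_pos": [
    [0,0,-4],
    [-16,0,-4],
    [-16,0,-4],
    [-16,0,0],
    [-16,0,0]
  ],
  "spin": [0,0,0,0,0]
}}

```text
time: 29.37
tool_pos: [0.5652, -0.0186, 0.0632]
ee_rot: [3.034, 0.813, 0.001]
contact_force: [-5.4, -1.1, 12.6]
grip_width: 0.0003
grasp_force: 6.3
```

{"name": "servo_tool", "arguments": {
  "jaw": [1,1,1,1,1],
  "delta_pos": [
    [3,0,0],
    [6,0,0],
    [9,0,0],
    [12,0,0],
    [16,0,0]
  ],
  "spin": [0,0,0,0,0]
}}

```text
time: 29.78
tool_pos: [0.5792, -0.0102, 0.0637]
ee_rot: [3.034, 0.813, 0.001]
contact_force: [-6.5, 0.6, 14.8]
grip_width: 0.0002
grasp_force: 7.5
```

```bash
python3 -c "
from wr import *
st(); cv2.imwrite('pics/s5.png',avg('scene',4)); i=cv2.imread('pics/s5.png'); cv2.imwrite('pics/v5.png',cv2.resize(i[150:240,285:365],None,fx=7,fy=6.6,interpolation=cv2.INTER_CUBIC))"
```

```text
t29.78 p [579.2 -10.2  63.7] yaw 30.0 F [-6.5  0.6 14.8] g 0.2 7 j6 0.99
```

View pics/v5.png

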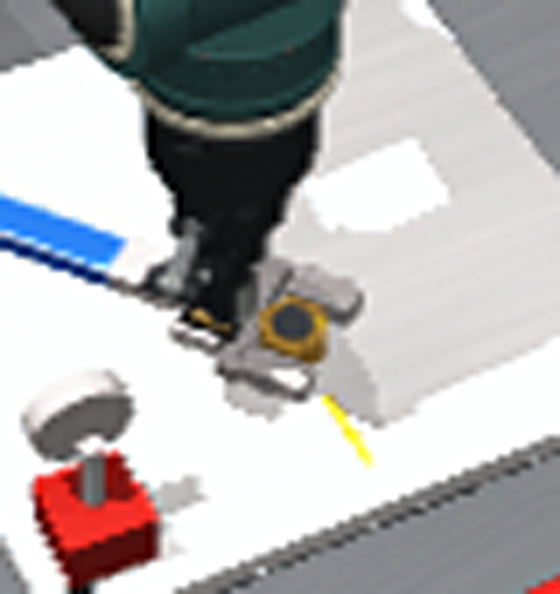

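The view shows the wrench flat on the plate around the nut at (293,322), with the fingertip on the worm at (210,320). I'll continue rolling a little lighter.

{"name": "servo_tool", "arguments": {
  "jaw": [1,1,1,1,1],
  "delta_pos": [
    [0,0,-4],
    [-16,0,-4],
    [-16,0,-4],
    [-16,0,-0.3],
    [-16,0,-0.3]
  ],
  "spin": [0,0,0,0,0]
}}

```text
time: 30.4
tool_pos: [0.5652, -0.0185, 0.0633]
ee_rot: [3.034, 0.813, 0.001]
contact_force: [-4.3, -0.3, 10.6]
grip_width: -0.0
grasp_force: 5.3
```

{"name": "servo_tool", "arguments": {
  "jaw": [1,1,1,1,1],
  "delta_pos": [
    [3,0,0],
    [6,0,0],
    [9,0,0],
    [12,0,0],
    [16,0,0]
  ],
  "spin": [0,0,0,0,0]
}}

```text
time: 30.82
tool_pos: [0.5793, -0.0104, 0.0638]
ee_rot: [3.034, 0.813, 0.001]
contact_force: [-4.0, -2.0, 12.5]
grip_width: 0.0002
grasp_force: 6.2
```

{"name": "servo_tool", "arguments": {
  "jaw": [1,1,1,1,1],
  "delta_pos": [
    [0,0,-4],
    [-16,0,-4],
    [-16,0,-4],
    [-16,0,0],
    [-16,0,0]
  ],
  "spin": [0,0,0,0,0]
}}

```text
time: 31.23
tool_pos: [0.5653, -0.0185, 0.0633]
ee_rot: [3.034, 0.813, 0.001]
contact_force: [-5.0, -1.2, 9.9]
grip_width: -0.0
grasp_force: 5.2
```

{"name": "servo_tool", "arguments": {
  "jaw": [1,1,1,1,1],
  "delta_pos": [
    [3,0,0],
    [6,0,0],
    [9,0,0],
    [12,0,0],
    [16,0,0]
  ],
  "spin": [0,0,0,0,0]
}}

```text
time: 31.65
tool_pos: [0.5794, -0.0107, 0.0638]
ee_rot: [3.033, 0.813, 0.001]
contact_force: [-3.3, -5.2, 12.1]
grip_width: 0.0
grasp_force: 5.7
```

{"name": "servo_tool", "arguments": {
  "jaw": [1,1,1,1,1],
  "delta_pos": [
    [0,0,-5],
    [-40,0,-40],
    [-80,0,-80],
    [-120,0,-100],
    [-120,0,-100]
  ],
  "spin": [0,0,0,0,0]
}}

```text
time: 32.07
tool_pos: [0.4734, -0.0712, 0.1649]
ee_rot: [3.034, 0.814, 0.002]
contact_force: [-0.1, -0.5, 0.3]
grip_width: -0.0001
grasp_force: 0.0
```

```bash
python3 -c "
from wr import *
st(); cv2.imwrite('pics/s6.png',avg('scene',4)); cv2.imwrite('pics/t6.png',avg('top',4)); i=cv2.imread('pics/s6.png');j=cv2.imread('pics/t6.png'); cv2.imwrite('pics/v6.png',np.hstack([cv2.resize(i[170:230,300:350],None,fx=8,fy=8,interpolation=cv2.INTER_CUBIC),cv2.resize(j[165:225,290:340],None,fx=8,fy=8,interpolation=cv2.INTER_CUBIC)]))"
```

```text
t32.07 p [473.4 -71.2 164.9] yaw 30.0 F [-0.1 -0.5  0.3] g -0.1 0 j6 0.84
```

View pics/v6.png

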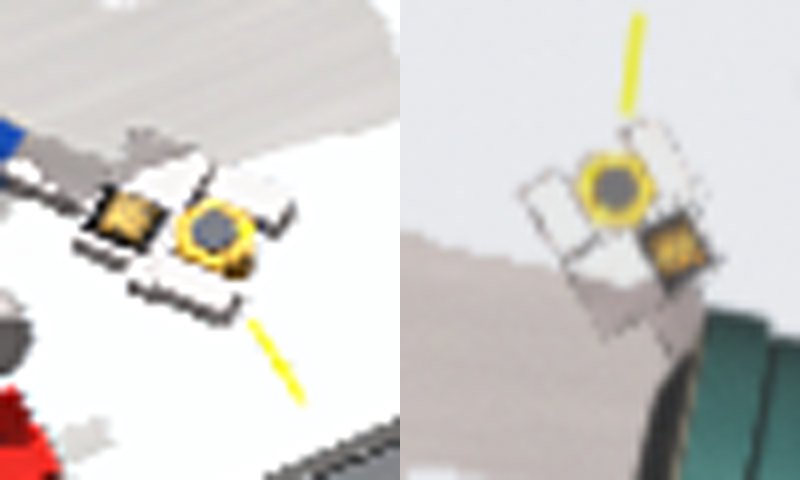

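The crops show the sliding jaw almost on the nut: scene nut at (215,230), top nut at (615,188), with the jaws close on both sides. A few more strokes will make it snug.

{"name": "servo_tool", "arguments": {
  "jaw": [1,1,1,1,1],
  "delta_pos": [
    [35,0,10],
    [70,0,30],
    [100,0,55],
    [104,0,85],
    [104,0,95]
  ],
  "spin": [0,0,0,0,0]
}}

```text
time: 32.88
tool_pos: [0.5639, -0.017, 0.0627]
ee_rot: [-3.031, -0.816, 0.01]
contact_force: [-3.8, 0.7, 38.5]
grip_width: -0.0001
grasp_force: 22.2
```

{"name": "servo_tool", "arguments": {
  "jaw": [1,1,1,1,1],
  "delta_pos": [
    [0,0,3],
    [0,0,5],
    [0,0,5],
    [3,0,5],
    [6,0,5]
  ],
  "spin": [0,0,0,0,0]
}}

```text
time: 33.3
tool_pos: [0.5694, -0.0155, 0.0639]
ee_rot: [-3.034, -0.813, 0.001]
contact_force: [-4.3, 1.0, 5.8]
grip_width: -0.0002
grasp_force: 3.3
```

{"name": "servo_tool", "arguments": {
  "jaw": [1,1,1,1,1],
  "delta_pos": [
    [3,0,0],
    [6,0,0],
    [9,0,0],
    [10,0,0],
    [10,0,0]
  ],
  "spin": [0,0,0,0,0]
}}

```text
time: 33.72
tool_pos: [0.5784, -0.0108, 0.0638]
ee_rot: [3.034, 0.814, -0.001]
contact_force: [-2.4, -1.4, 6.3]
grip_width: 0.0002
grasp_force: 3.1
```

{"name": "servo_tool", "arguments": {
  "jaw": [1,1,1,1,1],
  "delta_pos": [
    [0,0,-4],
    [-16,0,-4],
    [-16,0,-4],
    [-16,0,0],
    [-16,0,0]
  ],
  "spin": [0,0,0,0,0]
}}

```text
time: 34.13
tool_pos: [0.5649, -0.0187, 0.0633]
ee_rot: [3.034, 0.813, 0.001]
contact_force: [-2.4, -0.7, 8.1]
grip_width: 0.0002
grasp_force: 4.0
```

{"name": "servo_tool", "arguments": {
  "jaw": [1,1,1,1,1],
  "delta_pos": [
    [3,0,0],
    [6,0,0],
    [9,0,0],
    [12,0,0],
    [16,0,0]
  ],
  "spin": [0,0,0,0,0]
}}

```text
time: 34.55
tool_pos: [0.5791, -0.011, 0.0638]
ee_rot: [3.033, 0.813, 0.001]
contact_force: [-2.9, -5.4, 8.1]
grip_width: 0.0001
grasp_force: 4.3
```

{"name": "servo_tool", "arguments": {
  "jaw": [1,1,1,1,1],
  "delta_pos": [
    [0,0,-4],
    [-16,0,-4],
    [-16,0,-4],
    [-16,0,0],
    [-16,0,0]
  ],
  "spin": [0,0,0,0,0]
}}

```text
time: 34.97
tool_pos: [0.5651, -0.0185, 0.0634]
ee_rot: [3.034, 0.813, 0.001]
contact_force: [-3.0, 0.7, 9.5]
grip_width: -0.0002
grasp_force: 4.7
```

{"name": "servo_tool", "arguments": {
  "jaw": [1,1,1,1,1],
  "delta_pos": [
    [3,0,0],
    [6,0,0],
    [9,0,0],
    [12,0,0],
    [16,0,0]
  ],
  "spin": [0,0,0,0,0]
}}

```text
time: 35.38
tool_pos: [0.5793, -0.0109, 0.0638]
ee_rot: [3.033, 0.813, 0.001]
contact_force: [-3.7, -6.1, 10.3]
grip_width: 0.0002
grasp_force: 5.1
```

{"name": "servo_tool", "arguments": {
  "jaw": [1,1,1,1,1],
  "delta_pos": [
    [0,0,-5],
    [-40,0,-40],
    [-80,0,-80],
    [-120,0,-100],
    [-120,0,-100]
  ],
  "spin": [0,0,0,0,0]
}}

```text
time: 35.8
tool_pos: [0.4733, -0.0711, 0.1651]
ee_rot: [3.034, 0.814, 0.002]
contact_force: [0.6, 0.1, 0.3]
grip_width: -0.0005
grasp_force: 0.0
```

```bash
python3 -c "
from wr import *
st(); cv2.imwrite('pics/s7.png',avg('scene',6)); cv2.imwrite('pics/t7.png',avg('top',6)); i=cv2.imread('pics/s7.png');j=cv2.imread('pics/t7.png'); cv2.imwrite('pics/v7.png',np.hstack([cv2.resize(i[170:230,300:350],None,fx=8,fy=8,interpolation=cv2.INTER_CUBIC),cv2.resize(j[165:225,290:340],None,fx=8,fy=8,interpolation=cv2.INTER_CUBIC)]))"
```

```text
t35.80 p [473.3 -71.1 165.1] yaw 30.0 F [0.6 0.1 0.3] g -0.5 0 j6 0.84
```

View pics/v7.png

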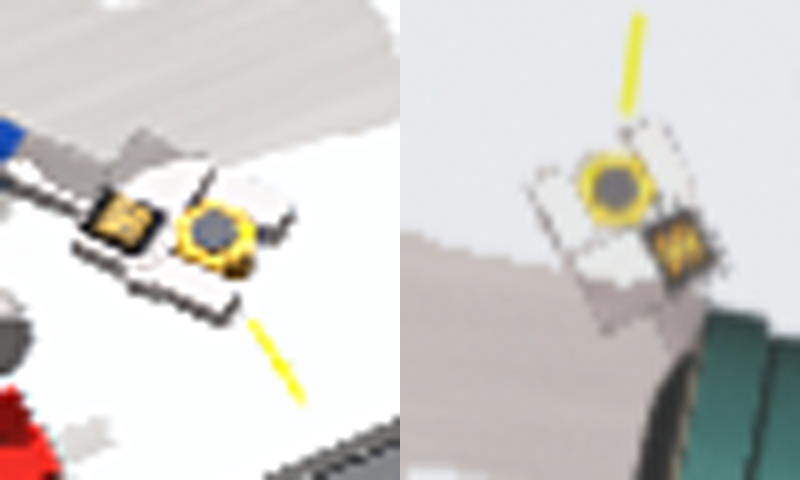

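The crops show the fixed jaw now against the nut: in the top crop the nut at (615,188) touches both jaws. The drag-to-press ratio has levelled off near 0.6, which means the worm is slipping and the jaw is snug. I'll measure the handle and go to grip it.

```bash
python3 - <<'E'
from h import *
for n,f in(("scene","pics/s7.png"),("top","pics/t7.png")):
    im=cv2.imread(f); h=cv2.cvtColor(im,cv2.COLOR_BGR2HSV).astype(int)
    m=((h[...,0]>100)&(h[...,0]<128)&(h[...,1]>110)).astype(np.uint8)
    m[:,:255]=0; m[:,345:]=0; m[:165 if n=="scene" else 200]=0; m[215 if n=="scene" else 262:]=0
    cs,_=cv2.findContours(m,cv2.RETR_EXTERNAL,cv2.CHAIN_APPROX_NONE)
    for c in cs:
        if cv2.contourArea(c)<20: continue
        w=onz(n,c[:,0],.034)[:,:2]*1000; print(n,c[:,0].min(0),c[:,0].max(0),cv2.minAreaRect(w.astype(np.float32)))
    # worm centroid
    b=np.zeros(m.shape,bool); 
    if n=="scene": b[188:203,308:324]=1
    else: b[190:202,368-350+300:340]=1
    b&=(h[...,0]>10)&(h[...,0]<32)&(h[...,1]>80); v,u=np.nonzero(b)
    if len(u): print(n,"worm",onz(n,[[u.mean(),v.mean()]],.041)[0]*1000,len(u))
    m=(h[...,1]<40)&(h[...,2]>140)
# precise plate angle from first top picture (t2) edges
im=cv2.imread("pics/t2.png"); h=cv2.cvtColor(im,cv2.COLOR_BGR2HSV).astype(int); pl=(h[...,1]<40)&(h[...,2]>150); pl[:150]=0; pl[265:]=0; pl[:,:255]=0; pl[:,375:]=0
cs,_=cv2.findContours(pl.astype(np.uint8),cv2.RETR_EXTERNAL,cv2.CHAIN_APPROX_NONE); c=max(cs,key=cv2.contourArea); w=onz("top",c[:,0],.02)[:,:2]*1000
r=cv2.minAreaRect(w.astype(np.float32)); print("plate",r)
a=np.radians(r[2]-90); C=np.array([[np.cos(a),-np.sin(a)],[np.sin(a),np.cos(a)]]); q=(w-r[0])@C
for ax,sg in((0,1),(0,-1),(1,1),(1,-1)):
    half=(160,165)[ax]; s=(np.abs(sg*q[:,ax]-half)<7)&(np.abs(q[:,1-ax])<130); k=np.polyfit(q[s,1-ax],q[s,ax],1); print("edge",ax,sg,"slope deg %.2f"%np.degrees(np.arctan(k[0])),"off %.1f"%k[1],s.sum())
y=(h[...,0]>22)&(h[...,0]<35)&(h[...,1]>70); y[:160]=0; y[181:]=0; y[:,:310]=0; y[:,330:]=0
v,u=np.nonzero(y); w=onz("top",np.c_[u,v],.02)[:,:2]*1000; L=cv2.fitLine(w.astype(np.float32),cv2.DIST_L2,0,.01,.01).ravel(); print("stripe dir",np.degrees(np.arctan2(L[1],L[0])),L[2:])
go(511.5,-38.8,49.5,30)
E
```

```text
scene [274 176] [302 192] ((476.2209167480469, -61.547943115234375), (98.90972900390625, 30.017982482910156), 27.964122772216797)
scene worm [580.62060841 -15.80985099  41.        ] 46
top worm [575.0402632  -12.46270469  41.        ] 36
plate ((538.4029541015625, 17.661422729492188), (329.1813659667969, 321.5987243652344), 83.23355865478516)
edge 0 1 slope deg 0.01 off 159.1 73
edge 0 -1 slope deg -0.08 off -159.1 75
edge 1 1 slope deg -0.05 off 162.9 74
edge 1 -1 slope deg -0.03 off -162.9 74
stripe dir -6.459068 [654.7743      3.7560363]
delta [ 47.7  -8.8 113. ] spin 0.0
```

{"name": "servo_tool", "arguments": {
  "jaw": [0.3,0.3,0.3,0.3,0.3],
  "delta_pos": [
    [16,-3,0],
    [32,-6,10],
    [48,-9,30],
    [48,-9,60],
    [48,-9,85]
  ],
  "spin": [0,0,0,0,0]
}}

```text
time: 36.82
tool_pos: [0.5119, -0.0381, 0.0765]
ee_rot: [-3.034, -0.815, 0.0]
contact_force: [0.1, -0.2, -0.4]
grip_width: 0.0592
grasp_force: 0.0
```

{"name": "servo_tool", "arguments": {
  "jaw": [0.3,0.3,0.3,0.3,0.3],
  "delta_pos": [
    [0,0,12],
    [0,0,20],
    [0,0,25],
    [0,0,28],
    [0,0,28]
  ],
  "spin": [0,0,0,0,0]
}}

```text
time: 37.23
tool_pos: [0.5119, -0.0389, 0.0507]
ee_rot: [3.034, 0.813, 0.001]
contact_force: [-0.4, 0.3, -0.8]
grip_width: 0.0597
grasp_force: 0.0
```

{"name": "servo_tool", "arguments": {
  "jaw": [0.4,0.5,0.55,0.6,0.65],
  "delta_pos": [
    [0,0,0],
    [0,0,0],
    [0,0,0],
    [0,0,0],
    [0,0,0]
  ],
  "spin": [0,0,0,0,0]
}}

```text
time: 37.65
tool_pos: [0.5117, -0.0388, 0.0504]
ee_rot: [3.034, 0.813, 0.001]
contact_force: [-0.7, 0.5, -0.8]
grip_width: 0.0299
grasp_force: 0.0
```

```bash
python3 -c "
from h import *
st()"
```

```text
t37.65 p [511.7 -38.8  50.4] yaw 30.0 F [-0.7  0.5 -0.8] g 29.9 0 j6 0.92
```

{"name": "servo_tool", "arguments": {
  "jaw": [0.67,0.69,0.71,0.73,0.75],
  "delta_pos": [
    [0,0,0],
    [0,0,0],
    [0,0,0],
    [0,0,0],
    [0,0,0]
  ],
  "spin": [0,0,0,0,0]
}}

```text
time: 38.07
tool_pos: [0.5114, -0.0385, 0.0504]
ee_rot: [-3.034, -0.813, 0.001]
contact_force: [-6.0, 5.2, 7.7]
grip_width: 0.0226
grasp_force: 47.9
```

{"name": "servo_tool", "arguments": {
  "jaw": [0.8,0.9,1,1,1],
  "delta_pos": [
    [0,0,0],
    [0,0,0],
    [0,0,0],
    [0,0,0],
    [0,0,0]
  ],
  "spin": [0,0,0,0,0]
}}

```text
time: 38.48
tool_pos: [0.5115, -0.0385, 0.0505]
ee_rot: [-3.034, -0.813, 0.0]
contact_force: [-5.6, 3.8, 8.0]
grip_width: 0.0222
grasp_force: 58.5
```

```bash
python3 -c "
from h import *
st(); print(pose()[3]['moment'])"
```

```text
t38.48 p [511.5 -38.5  50.5] yaw 30.0 F [-5.6  3.8  8. ] g 22.2 58 j6 0.92
[ 0.88042852  0.97844101 -0.14282986]
```

{"name": "servo_tool", "arguments": {
  "jaw": [1,1,1,1,1],
  "delta_pos": [
    [0.1,-5.2,0],
    [0.5,-10.4,0],
    [1.2,-15.6,0],
    [2.2,-20.8,0],
    [3.4,-25.9,0]
  ],
  "spin": [3,6,9,12,15]
}}

```text
time: 38.9
tool_pos: [0.5018, -0.0149, 0.0505]
ee_rot: [3.114, 0.407, 0.001]
contact_force: [1.0, -2.4, 2.8]
grip_width: 0.0222
grasp_force: 59.1
```

```bash
cat > w.py <<'E'
from h import *
st(); p,R,yw,s=pose(); c=np.array([598.3,10.5]); d=c-p[:2]; print("R %.1f ang %.2f"%(np.hypot(*d),np.degrees(np.arctan2(d[1],d[0]))),"F tool",(R.T@np.array(s["contact_force"])).round(1),"Mz %.2f"%s["moment"][2])
E
python3 w.py
```

```text
t38.90 p [501.8 -14.9  50.5] yaw 14.9 F [ 1.  -2.4  2.8] g 22.2 59 j6 1.23
R 99.8 ang 14.73 F tool [ 0.4  2.6 -2.8] Mz 0.41
```

{"name": "servo_tool", "arguments": {
  "jaw": [1,1,1,1,1],
  "delta_pos": [
    [0.1,-5.2,0],
    [0.5,-10.4,0],
    [1.2,-15.6,0],
    [2.2,-20.8,0],
    [3.4,-25.9,0]
  ],
  "spin": [3,6,9,12,15]
}}

```text
time: 39.32
tool_pos: [0.4984, 0.0112, 0.0505]
ee_rot: [3.141, -0.003, 0.001]
contact_force: [1.8, -2.2, 3.1]
grip_width: 0.0219
grasp_force: 59.1
```

{"name": "servo_tool", "arguments": {
  "jaw": [1,1,1,1,1],
  "delta_pos": [
    [0.1,-5.2,0],
    [0.5,-10.4,0],
    [1.2,-15.6,0],
    [2.2,-20.8,0],
    [3.4,-25.9,0]
  ],
  "spin": [3,6,9,12,15]
}}

```text
time: 39.73
tool_pos: [0.5019, 0.0372, 0.0505]
ee_rot: [3.114, -0.413, 0.001]
contact_force: [0.6, -1.5, 4.0]
grip_width: 0.0217
grasp_force: 59.2
```

{"name": "servo_tool", "arguments": {
  "jaw": [1,1,1,1,1],
  "delta_pos": [
    [0.1,-5.2,0],
    [0.5,-10.4,0],
    [1.2,-15.6,0],
    [1.2,-15.6,0],
    [1.2,-15.6,0]
  ],
  "spin": [3,6,9,9,9]
}}

```text
time: 40.15
tool_pos: [0.5073, 0.0524, 0.0505]
ee_rot: [-3.073, 0.649, -0.002]
contact_force: [3.5, 6.1, 2.2]
grip_width: 0.0219
grasp_force: 59.3
```

```bash
python3 w.py
```

```text
t40.15 p [507.3  52.4  50.5] yaw -23.9 F [3.5 6.1 2.2] g 21.9 59 j6 2.04
R 100.2 ang -24.71 F tool [ 0.7 -6.9 -2.2] Mz 0.26
```

{"name": "servo_tool", "arguments": {
  "jaw": [1,1,1,1,1],
  "delta_pos": [
    [0.1,-5.2,0],
    [0.5,-10.4,0],
    [1.2,-15.6,0],
    [1.9,-19,0],
    [2.4,-21.6,0]
  ],
  "spin": [3,6,9,11,12.5]
}}

```text
time: 40.57
tool_pos: [0.5178, 0.0706, 0.0505]
ee_rot: [2.984, -0.982, 0.0]
contact_force: [-3.0, -0.9, 7.0]
grip_width: 0.0219
grasp_force: 60.0
```

{"name": "servo_tool", "arguments": {
  "jaw": [1,1,1,1,1],
  "delta_pos": [
    [0,0,0],
    [0,0,0],
    [0,0,0],
    [0,0,0],
    [0,0,0]
  ],
  "spin": [0,0,0,0,0]
}}

```text
time: 40.98
tool_pos: [0.518, 0.0708, 0.0505]
ee_rot: [-2.984, 0.981, -0.001]
contact_force: [1.0, 5.4, 5.6]
grip_width: 0.0219
grasp_force: 59.7
```

```bash
python3 w.py; python3 - <<'E'
from wr import *
from ring import ring
sc=avg("scene",8); im=avg("top",8); cv2.imwrite("pics/s8.png",sc); cv2.imwrite("pics/t8.png",im)
for n,i,c in(("scene",sc,(599.6,8.0)),("top",im,(598,11.2))):
    r=ring(n,i,c,38,[11.5,13,14.5])
    print(n,[(t*10,int(a[0]),"%.2f"%(a[1]/a[2])) for t,a in enumerate(r)])
A=cv2.resize(sc[160:240,285:365],None,fx=6,fy=6,interpolation=cv2.INTER_CUBIC); B=cv2.resize(im[150:230,290:340],None,fx=6,fy=6,interpolation=cv2.INTER_CUBIC)
cv2.imwrite("pics/v8.png",np.hstack([A,B]))
E
```

```text
t40.98 p [518.   70.8  50.5] yaw -36.4 F [1.  5.4 5.6] g 21.9 60 j6 2.29
R 100.4 ang -36.92 F tool [-2.4 -5.  -5.6] Mz 0.59
scene [(0, 36, '0.93'), (10, 55, '0.92'), (20, 90, '0.93'), (30, 103, '0.91'), (40, 105, '0.90'), (50, 107, '0.89'), (60, 111, '0.91'), (70, 116, '0.95'), (80, 119, '0.97'), (90, 104, '0.92'), (100, 92, '0.87'), (110, 103, '0.89'), (120, 108, '0.83'), (130, 98, '0.84'), (140, 95, '0.90'), (150, 104, '0.92'), (160, 111, '0.84'), (170, 115, '0.88'), (180, 112, '0.94'), (190, 126, '0.95'), (200, 113, '0.96'), (210, 88, '0.88'), (220, 90, '0.82'), (230, 87, '0.82'), (240, 85, '0.86'), (250, 106, '0.95'), (260, 107, '0.96'), (270, 96, '0.92'), (280, 92, '0.92'), (290, 79, '0.87'), (300, 80, '0.85'), (310, 92, '0.91'), (320, 102, '0.96'), (330, 101, '0.96'), (340, 81, '0.95'), (350, 48, '0.95')]
top [(0, 107, '1.00'), (10, 119, '0.97'), (20, 106, '0.95'), (30, 113, '0.93'), (40, 113, '0.92'), (50, 117, '0.92'), (60, 105, '0.90'), (70, 99, '0.91'), (80, 90, '0.92'), (90, 93, '0.93'), (100, 93, '0.91'), (110, 90, '0.90'), (120, 84, '0.88'), (130, 74, '0.84'), (140, 69, '0.85'), (150, 68, '0.95'), (160, 69, '1.13'), (170, 70, '1.23'), (180, 71, '1.28'), (190, 71, '1.23'), (200, 69, '1.13'), (210, 74, '0.94'), (220, 86, '0.88'), (230, 95, '0.86'), (240, 91, '0.86'), (250, 86, '0.88'), (260, 86, '0.91'), (270, 97, '0.93'), (280, 104, '0.94'), (290, 113, '0.94'), (300, 116, '0.94'), (310, 112, '0.95'), (320, 106, '0.95'), (330, 113, '0.95'), (340, 118, '0.97'), (350, 100, '1.00')]
```

View pics/v8.png

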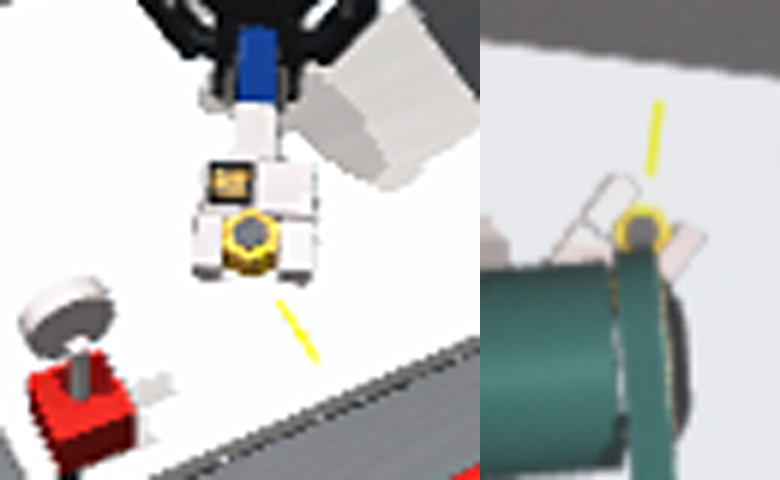

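The view shows the wrench flat on the nut at (250,235). The nut's stripe now faces the plate stripe at (297,330) in the scene crop. I'll refine the stripe angle before releasing.

```bash
python3 - <<'E'
from ring import *
def ang(n,f,c,a0,win=28):
    im=cv2.imread(f); L=[]
    for rs in([12,13,14],[11,12.5,14],[13,14,15]):
        r=[]; ts=np.arange(a0-win,a0+win+1,2.)
        for t in ts:
            a=np.radians(t);P=np.array([[c[0]+k*np.cos(a),c[1]+k*np.sin(a),38] for k in rs])/1000
            q=proj(n,P).astype(np.float32); v=cv2.remap(im.astype(np.float32),q[:,0].reshape(1,-1),q[:,1].reshape(1,-1),cv2.INTER_LINEAR)[0].mean(0); r.append(v)
        r=np.array(r); b=r[:,0]; w=np.clip(np.percentile(b,70)-b,0,None); L.append(round((w*ts).sum()/w.sum(),1))
        g=r[:,1]/r[:,2]; w=np.clip(g-np.percentile(g,50),0,None); L.append(round((w*ts).sum()/w.sum(),1))
    return L
print("scene start",ang("scene","pics/s2.png",(599.6,8.0),62)); print("top start",ang("top","pics/t2.png",(598,11.2),62))
print("scene now",ang("scene","pics/s8.png",(599.6,8.0),-2)); print("top now",ang("top","pics/t8.png",(598,11.2),-4))
# plate stripe as seen by the scene camera
im=cv2.imread("pics/s2.png"); h=cv2.cvtColor(im,cv2.COLOR_BGR2HSV).astype(int); y=(h[...,0]>24)&(h[...,0]<34)&(h[...,1]>70); y[:207]=0;y[225:]=0;y[:,:325]=0;y[:,:325]=0;y[:,345:]=0
v,u=np.nonzero(y); w=onz("scene",np.c_[u,v],.02)[:,:2]*1000; L=cv2.fitLine(w.astype(np.float32),cv2.DIST_L2,0,.01,.01).ravel(); print("scene stripe",np.degrees(np.arctan2(L[1],L[0])),L[2:],len(u))
E
```

```text
scene start [np.float64(62.7), np.float64(69.7), np.float64(60.6), np.float64(69.5), np.float64(61.6), np.float64(69.0)]
top start [np.float64(61.1), np.float64(66.2), np.float64(60.4), np.float64(67.7), np.float64(61.8), np.float64(62.6)]
scene now [np.float64(-1.7), np.float64(-18.7), np.float64(-1.8), np.float64(-18.2), np.float64(-2.8), np.float64(-12.6)]
top now [np.float64(-1.8), np.float64(-5.0), np.float64(-3.2), np.float64(-5.1), np.float64(4.8), np.float64(-5.6)]
scene stripe -7.4610925 [654.8451      1.8009402] 22
```

{"name": "servo_tool", "arguments": {
  "jaw": [1,1,1,1,1],
  "delta_pos": [
    [0,-0.7,0],
    [0,-1.4,0],
    [0,-1.4,0],
    [0,-1.4,0],
    [0,-1.4,0]
  ],
  "spin": [0.4,0.8,0.8,0.8,0.8]
}}

```text
time: 42.2
tool_pos: [0.5186, 0.0715, 0.0505]
ee_rot: [2.977, -1.001, 0.0]
contact_force: [-3.2, 1.8, 8.7]
grip_width: 0.0221
grasp_force: 60.1
```

```bash
python3 w.py
```

```text
t42.20 p [518.6  71.5  50.5] yaw -37.2 F [-3.2  1.8  8.7] g 22.1 60 j6 2.31
R 100.4 ang -37.43 F tool [-3.7  0.5 -8.7] Mz 0.83
```

{"name": "servo_tool", "arguments": {
  "jaw": [0.7,0.65,0.6,0.5,0.4],
  "delta_pos": [
    [0,0,0],
    [0,0,0],
    [0,0,0],
    [0,0,0],
    [0,0,0]
  ],
  "spin": [0,0,0,0,0]
}}

```text
time: 42.62
tool_pos: [0.5185, 0.0716, 0.05]
ee_rot: [2.977, -1.004, -0.0]
contact_force: [1.0, 0.3, 0.6]
grip_width: 0.0509
grasp_force: 0.0
```

{"name": "servo_tool", "arguments": {
  "jaw": [0.4,0.4,0.4,0.4,0.4],
  "delta_pos": [
    [0,0,0],
    [0,0,-10],
    [0,0,-40],
    [0,0,-60],
    [0,0,-60]
  ],
  "spin": [0,0,0,0,0]
}}

```text
time: 43.03
tool_pos: [0.5203, 0.0719, 0.1153]
ee_rot: [-2.974, 1.003, -0.009]
contact_force: [-0.2, 0.1, 0.7]
grip_width: 0.0511
grasp_force: 0.0
```

{"name": "servo_tool", "arguments": {
  "jaw": [0.8,1,1,1,1],
  "delta_pos": [
    [-20,0,-20],
    [-50,0,-40],
    [-80,0,-50],
    [-100,0,-50],
    [-100,0,-50]
  ],
  "spin": [0,0,0,0,0]
}}

```text
time: 43.45
tool_pos: [0.4372, 0.134, 0.1614]
ee_rot: [-2.976, 1.001, -0.002]
contact_force: [-0.8, 0.4, -0.4]
grip_width: 0.0
grasp_force: 0.0
```

```bash
python3 - <<'E'
from wr import *
st(); sc=avg("scene",8); im=avg("top",8); cv2.imwrite("pics/s9.png",sc); cv2.imwrite("pics/t9.png",im)
A=cv2.resize(sc[160:240,285:350],None,fx=6,fy=6,interpolation=cv2.INTER_CUBIC); B=cv2.resize(im[150:230,275:340],None,fx=6,fy=6,interpolation=cv2.INTER_CUBIC)
cv2.imwrite("pics/v9.png",np.hstack([A,B]))
for n,i in(("scene",sc),("top",im)):
    h=cv2.cvtColor(i,cv2.COLOR_BGR2HSV).astype(int)
    m=((h[...,0]>100)&(h[...,0]<128)&(h[...,1]>110)).astype(np.uint8); m[:,:255]=0; m[:,345:]=0; m[:140]=0; m[240:]=0
    cs,_=cv2.findContours(m,cv2.RETR_EXTERNAL,cv2.CHAIN_APPROX_NONE)
    for c in cs:
        if cv2.contourArea(c)<15: continue
        w=onz(n,c[:,0],.034)[:,:2]*1000; print(n,"sleeve",c[:,0].mean(0),cv2.minAreaRect(w.astype(np.float32)))
E
```

```text
t43.45 p [437.2 134.  161.4] yaw -37.2 F [-0.8  0.4 -0.4] g 0.0 0 j6 2.46
scene sleeve [328.01923077 165.46153846] ((482.8419189453125, 94.82991027832031), (20.124691009521484, 97.91715240478516), 51.7568244934082)
top sleeve [296.10344828 215.24137931] ((503.3888854980469, 81.27059173583984), (20.074357986450195, 49.21879577636719), 54.829105377197266)
```

View pics/v9.png

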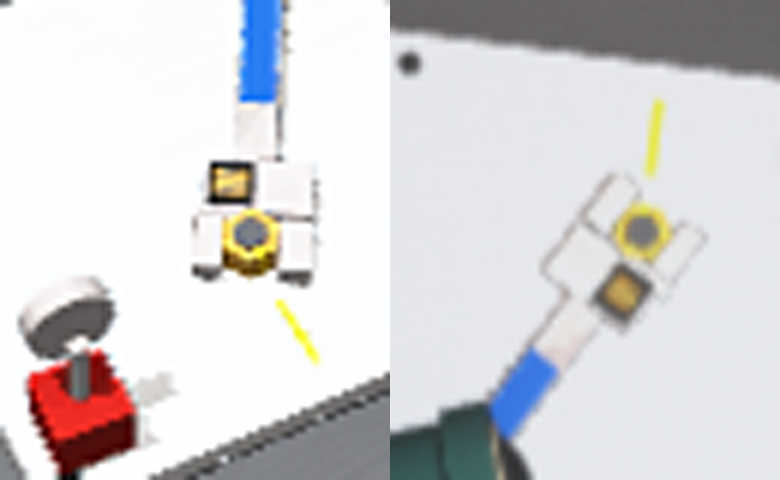

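The view shows the jaws snug on the nut (top crop nut at (640,232), worm at (622,292)) with the stripes lined up as far as the picture can tell. Next I'll locate the worm for the opening strokes.

```bash
python3 - <<'E'
from h import *
for n,f,b0 in(("scene","pics/s9.png",(slice(184,197),slice(317,331))),("top","pics/t9.png",(slice(191,206),slice(306,321)))):
    im=cv2.imread(f); h=cv2.cvtColor(im,cv2.COLOR_BGR2HSV).astype(int); b=np.zeros(h.shape[:2],bool); b[b0]=1
    b&=(h[...,0]>10)&(h[...,0]<32)&(h[...,1]>80)&(h[...,2]>90); v,u=np.nonzero(b); w=onz(n,[[u.mean(),v.mean()]],.041)[0]*1000
    print(n,"worm",w.round(1),len(u))
a=np.radians(-37.3); C=np.array([[np.cos(a),-np.sin(a)],[np.sin(a),np.cos(a)]])
o=np.array([518.6,71.5])+C@[100,0]; wm=o+C@[-38,-12]; print("pred worm",wm.round(1),"origin",o.round(1))
g=wm+C@[9,0]; go(g[0],g[1],90,-37.3)
E
```

```text
scene worm [572.8  17.6  41. ] 39
top worm [569.7  19.   41. ] 39
pred worm [560.6  24.4] origin [598.1  10.9]
delta [171.2  12.2  70.1] spin 0.0
```

```bash
python3 - <<'E'
from h import *
a=np.radians(-37.3); C=np.array([[np.cos(a),-np.sin(a)],[np.sin(a),np.cos(a)]])
for n,px,nut in(("top",(313.2,198.2),(598,11.2)),("scene",(323.1,189.9),(599.6,8.0))):
    w=onz(n,[px],.040)[0,:2]*1000; print(n,w.round(1),"rel nut, wrench axes",((w-nut)@C).round(1))
E
```

```text
top [562.8  22.4] rel nut, wrench axes [-34.8 -12.5]
scene [565.4  19. ] rel nut, wrench axes [-33.9 -12. ]
```

{"name": "servo_tool", "arguments": {
  "jaw": [1,1,1,1,1],
  "delta_pos": [
    [35,2,0],
    [70,5,10],
    [105,8,25],
    [140,10,40],
    [173,12,60]
  ],
  "spin": [0,0,0,0,0]
}}

```text
time: 44.67
tool_pos: [0.571, 0.0165, 0.1003]
ee_rot: [-2.976, 1.004, -0.003]
contact_force: [1.0, 0.9, 0.6]
grip_width: 0.0
grasp_force: 0.0
```

{"name": "servo_tool", "arguments": {
  "jaw": [1,1,1,1,1],
  "delta_pos": [
    [0,0,10],
    [0,0,20],
    [0,0,28],
    [0,0,32],
    [0,0,33]
  ],
  "spin": [0,0,0,0,0]
}}

```text
time: 45.08
tool_pos: [0.5688, 0.0187, 0.0669]
ee_rot: [2.977, -1.003, -0.0]
contact_force: [0.2, 0.4, -0.7]
grip_width: -0.0002
grasp_force: 0.0
```

{"name": "servo_tool", "arguments": {
  "jaw": [1,1,1,1,1],
  "delta_pos": [
    [0,0,0],
    [0,0,0],
    [0,0,0],
    [0,0,0],
    [0,0,0]
  ],
  "spin": [0,0,0,0,0]
}}

```text
time: 45.5
tool_pos: [0.5695, 0.0181, 0.0675]
ee_rot: [-2.977, 1.004, -0.001]
contact_force: [0.3, -0.9, -0.4]
grip_width: -0.0002
grasp_force: 0.0
```

```bash
python3 - <<'E'
from h import *
st(); a=np.radians(-37.3); go(562.8+8*np.cos(a),22.5+8*np.sin(a),63.3,-37.3)
E
```

```text
t45.50 p [569.5  18.1  67.5] yaw -37.3 F [ 0.3 -0.9 -0.4] g -0.2 0 j6 2.21
delta [0.  0.5 4.2] spin 0.0
```

{"name": "servo_tool", "arguments": {
  "jaw": [1,1,1,1,1],
  "delta_pos": [
    [0,0,1.5],
    [0,0,3],
    [0,0,3.5],
    [0,0,3.5],
    [0,0,3.5]
  ],
  "spin": [0,0,0,0,0]
}}

```text
time: 45.92
tool_pos: [0.5696, 0.0179, 0.0639]
ee_rot: [-2.977, 1.004, -0.001]
contact_force: [-0.5, -1.0, 5.8]
grip_width: 0.0003
grasp_force: 2.4
```

{"name": "servo_tool", "arguments": {
  "jaw": [1,1,1,1,1],
  "delta_pos": [
    [0,0,0.5],
    [0,0,0.5],
    [0,0,0.5],
    [0,0,0.5],
    [0,0,0.5]
  ],
  "spin": [0,0,0,0,0]
}}

```text
time: 46.33
tool_pos: [0.5697, 0.0179, 0.0638]
ee_rot: [-2.977, 1.004, -0.001]
contact_force: [-2.3, -1.3, 8.1]
grip_width: -0.0004
grasp_force: 4.5
```

{"name": "servo_tool", "arguments": {
  "jaw": [1,1,1,1,1],
  "delta_pos": [
    [-3,0,0],
    [-6,0,0],
    [-9,0,0],
    [-12,0,0],
    [-16,0,0]
  ],
  "spin": [0,0,0,0,0]
}}

```text
time: 46.75
tool_pos: [0.5572, 0.0273, 0.0638]
ee_rot: [2.976, -1.004, 0.003]
contact_force: [2.2, -2.5, 4.1]
grip_width: 0.0001
grasp_force: 1.8
```

{"name": "servo_tool", "arguments": {
  "jaw": [1,1,1,1,1],
  "delta_pos": [
    [0,0,-4],
    [16,0,-4],
    [16,0,-4],
    [16,0,0],
    [16,0,0]
  ],
  "spin": [0,0,0,0,0]
}}

```text
time: 47.17
tool_pos: [0.5699, 0.0179, 0.0638]
ee_rot: [-2.976, 1.005, -0.002]
contact_force: [0.7, -2.5, 8.4]
grip_width: 0.0002
grasp_force: 4.2
```

{"name": "servo_tool", "arguments": {
  "jaw": [1,1,1,1,1],
  "delta_pos": [
    [-3,0,0],
    [-6,0,0],
    [-9,0,0],
    [-12,0,0],
    [-16,0,0]
  ],
  "spin": [0,0,0,0,0]
}}

```text
time: 47.58
tool_pos: [0.5569, 0.0275, 0.0637]
ee_rot: [2.976, -1.004, 0.003]
contact_force: [-0.1, -3.3, 4.3]
grip_width: -0.0001
grasp_force: 2.0
```

{"name": "servo_tool", "arguments": {
  "jaw": [1,1,1,1,1],
  "delta_pos": [
    [0,0,-4],
    [16,0,-4],
    [16,0,-4],
    [16,0,0],
    [16,0,0]
  ],
  "spin": [0,0,0,0,0]
}}

```text
time: 48.0
tool_pos: [0.5697, 0.018, 0.0638]
ee_rot: [-2.976, 1.005, -0.002]
contact_force: [-1.2, -2.4, 10.2]
grip_width: -0.0001
grasp_force: 4.7
```

{"name": "servo_tool", "arguments": {
  "jaw": [1,1,1,1,1],
  "delta_pos": [
    [-3,0,0],
    [-6,0,0],
    [-9,0,0],
    [-12,0,0],
    [-16,0,0]
  ],
  "spin": [0,0,0,0,0]
}}

```text
time: 48.42
tool_pos: [0.5568, 0.0276, 0.0637]
ee_rot: [2.976, -1.005, 0.003]
contact_force: [1.7, -3.0, 4.6]
grip_width: -0.0001
grasp_force: 2.1
```

{"name": "servo_tool", "arguments": {
  "jaw": [1,1,1,1,1],
  "delta_pos": [
    [0,0,-5],
    [-40,0,-40],
    [-75,0,-70],
    [-110,0,-90],
    [-140,0,-100]
  ],
  "spin": [0,0,0,0,0]
}}

```text
time: 48.83
tool_pos: [0.4471, 0.1108, 0.1631]
ee_rot: [-2.976, 1.006, -0.001]
contact_force: [-0.5, 0.7, 0.8]
grip_width: -0.0002
grasp_force: 0.0
```

```bash
cat > gap.py <<'E'
import sys
from wr import *
# section through the sliding/fixed jaws along wrench y, near the tips (x_w ~ 10..14) : brightness profile
def prof(n,im,o,ang,z,xs=(8,10,12),y=np.arange(-50,45,1.)):
    a=np.radians(ang); C=np.array([[np.cos(a),-np.sin(a)],[np.sin(a),np.cos(a)]]); L=[]
    for x in xs:
        P=np.c_[(np.c_[np.full_like(y,x),y]@C.T+o),np.full_like(y,z)]/1000; q=proj(n,P).astype(np.float32)
        L.append(cv2.remap(im.astype(np.float32),q[:,0].reshape(1,-1),q[:,1].reshape(1,-1),cv2.INTER_LINEAR)[0])
    return y,np.mean(L,0)
E
python3 - <<'E'
from gap import *
st(); sc=avg("scene",8); im=avg("top",8); cv2.imwrite("pics/s10.png",sc); cv2.imwrite("pics/t10.png",im)
for tag,f in (("before","pics/t9.png"),("after","pics/t10.png")):
    i=cv2.imread(f); y,p=prof("top",i,np.array([600.2,8.9]),-37.3,36,xs=(-10,-6,6,10))
    print(tag,[int(v) for v in p.mean(1)])
A=cv2.imread("pics/s9.png"); B=cv2.imread("pics/s10.png")
d=cv2.absdiff(A,B).sum(2); d[:, :300]=0; d[:,350:]=0; d[:180]=0; d[215:]=0; v,u=np.nonzero(d>120); print("scene diff px",len(u),u.mean() if len(u) else 0,v.mean() if len(v) else 0)
E
```

```text
t48.83 p [447.1 110.8 163.1] yaw -37.3 F [-0.5  0.7  0.8] g -0.2 0 j6 2.41
before [232, 232, 232, 231, 231, 231, 232, 232, 232, 232, 232, 232, 232, 231, 230, 229, 225, 220, 216, 215, 217, 220, 224, 227, 228, 229, 229, 229, 229, 229, 227, 224, 219, 211, 200, 191, 185, 181, 179, 178, 176, 174, 170, 163, 157, 152, 148, 146, 144, 142, 141, 140, 141, 143, 145, 148, 152, 157, 163, 168, 176, 180, 182, 182, 184, 189, 200, 211, 220, 226, 228, 229, 230, 229, 229, 229, 228, 228, 226, 223, 217, 208, 198, 191, 189, 192, 201, 211, 220, 226, 229, 230, 231, 231, 231]
after [232, 232, 232, 232, 232, 232, 232, 232, 232, 232, 232, 231, 229, 226, 223, 220, 219, 221, 224, 227, 229, 229, 230, 230, 230, 230, 229, 227, 223, 216, 206, 197, 189, 184, 184, 186, 188, 190, 189, 186, 182, 177, 171, 163, 157, 152, 148, 146, 144, 142, 141, 140, 141, 143, 145, 148, 152, 158, 164, 171, 179, 184, 187, 188, 187, 191, 201, 211, 221, 226, 228, 229, 230, 230, 230, 229, 229, 228, 227, 224, 217, 208, 198, 191, 190, 193, 202, 212, 221, 226, 230, 231, 231, 232, 232]
scene diff px 24 320.25 201.04166666666666
```

The profile shows the sliding jaw moved out by about 3–4 mm, from snug at -31 to about -34/-35, with the fixed jaw unmoved. Now I'll regrip the handle.

```bash
python3 -c "
from h import *
go(518.6,71.5,50,-37.3)"
```

```text
delta [ 79.4 -11.9 111.4] spin -0.0
```

{"name": "servo_tool", "arguments": {
  "jaw": [0.3,0.3,0.3,0.3,0.3],
  "delta_pos": [
    [30,-4,0],
    [60,-8,5],
    [79,-12,20],
    [79,-12,50],
    [79,-12,80]
  ],
  "spin": [0,0,0,0,0]
}}

```text
time: 50.05
tool_pos: [0.5194, 0.0714, 0.0811]
ee_rot: [-2.976, 1.006, -0.002]
contact_force: [0.3, -0.9, -1.8]
grip_width: 0.0594
grasp_force: 0.0
```

{"name": "servo_tool", "arguments": {
  "jaw": [0.3,0.3,0.3,0.3,0.3],
  "delta_pos": [
    [0,0,12],
    [0,0,22],
    [0,0,28],
    [0,0,31],
    [0,0,31]
  ],
  "spin": [0,0,0,0,0]
}}

```text
time: 50.47
tool_pos: [0.5186, 0.0721, 0.0512]
ee_rot: [-2.977, 1.004, -0.001]
contact_force: [0.4, 0.4, -0.4]
grip_width: 0.0597
grasp_force: 0.0
```

{"name": "servo_tool", "arguments": {
  "jaw": [0.5,0.6,0.65,0.68,0.7],
  "delta_pos": [
    [0,0,0],
    [0,0,0],
    [0,0,0],
    [0,0,0],
    [0,0,0]
  ],
  "spin": [0,0,0,0,0]
}}

```text
time: 50.88
tool_pos: [0.5184, 0.072, 0.0509]
ee_rot: [-2.977, 1.004, -0.001]
contact_force: [0.1, -0.1, -0.3]
grip_width: 0.0257
grasp_force: 0.0
```

{"name": "servo_tool", "arguments": {
  "jaw": [0.72,0.74,0.8,0.9,1],
  "delta_pos": [
    [0,0,0],
    [0,0,0],
    [0,0,0],
    [0,0,0],
    [0,0,0]
  ],
  "spin": [0,0,0,0,0]
}}

```text
time: 51.3
tool_pos: [0.5183, 0.0719, 0.0511]
ee_rot: [2.977, -1.004, 0.0]
contact_force: [-3.4, -0.5, 8.6]
grip_width: 0.0221
grasp_force: 58.8
```

```bash
python3 w.py
```

```text
t51.30 p [518.3  71.9  51.1] yaw -37.3 F [-3.4 -0.5  8.6] g 22.1 59 j6 2.31
R 100.8 ang -37.53 F tool [-2.4  2.4 -8.6] Mz 0.10
```

{"name": "servo_tool", "arguments": {
  "jaw": [1,1,1,1,1],
  "delta_pos": [
    [-0.7,-0.7,0],
    [-1.5,-1.5,0],
    [-1.5,-1.5,-1],
    [-1.5,-1.5,-3],
    [-1.5,-1.5,-6]
  ],
  "spin": [0,0,0,0,0]
}}

```text
time: 51.72
tool_pos: [0.5175, 0.0741, 0.056]
ee_rot: [2.976, -1.004, -0.002]
contact_force: [0.2, -0.6, -4.9]
grip_width: 0.0218
grasp_force: 59.0
```

{"name": "servo_tool", "arguments": {
  "jaw": [1,1,1,1,1],
  "delta_pos": [
    [0,0,-10],
    [0,0,-25],
    [0,0,-50],
    [0,0,-80],
    [0,0,-115]
  ],
  "spin": [0,0,0,0,0]
}}

```text
time: 52.13
tool_pos: [0.5171, 0.074, 0.1722]
ee_rot: [2.976, -1.004, -0.003]
contact_force: [1.0, 0.3, -6.1]
grip_width: 0.0215
grasp_force: 59.3
```

{"name": "servo_tool", "arguments": {
  "jaw": [1,1,1,1,1],
  "delta_pos": [
    [0,0,0],
    [0,0,0],
    [0,0,0],
    [0,0,0],
    [0,0,0]
  ],
  "spin": [-6,-13,-20,-27,-33.6]
}}

```text
time: 52.55
tool_pos: [0.5178, 0.0741, 0.1722]
ee_rot: [-3.14, 0.091, 0.0]
contact_force: [0.3, 0.7, -5.2]
grip_width: 0.0219
grasp_force: 59.3
```

```bash
python3 -c "
from h import *
st(); go(472.5,-368.5,140,-3.65)"
```

```text
t52.55 p [517.8  74.1 172.2] yaw -3.3 F [ 0.3  0.7 -5.2] g 21.9 59 j6 1.72
delta [-19.5 444.5  32.1] spin 0.3
```

{"name": "servo_tool", "arguments": {
  "jaw": [1,1,1,1,1],
  "delta_pos": [
    [-1,25,0],
    [-2,55,0],
    [-4,87,0],
    [-5,119,0],
    [-6,150,0]
  ],
  "spin": [0,0,0,0,0]
}}

```text
time: 52.97
tool_pos: [0.5018, -0.0765, 0.1723]
ee_rot: [3.14, -0.1, 0.0]
contact_force: [-0.0, 0.4, -4.4]
grip_width: 0.0218
grasp_force: 59.7
```

{"name": "servo_tool", "arguments": {
  "jaw": [1,1,1,1,1],
  "delta_pos": [
    [-1,31,0],
    [-3,62,0],
    [-4,93,0],
    [-5,124,0],
    [-6,155,0]
  ],
  "spin": [0,0,0,0,0]
}}

```text
time: 53.38
tool_pos: [0.4858, -0.231, 0.1723]
ee_rot: [3.14, -0.101, 0.0]
contact_force: [0.2, 0.6, -5.4]
grip_width: 0.0219
grasp_force: 59.7
```

{"name": "servo_tool", "arguments": {
  "jaw": [1,1,1,1,1],
  "delta_pos": [
    [-2,30,0],
    [-4,60,0],
    [-6,90,10],
    [-7,115,20],
    [-7,130,30]
  ],
  "spin": [0,0,0,0,0]
}}

```text
time: 53.8
tool_pos: [0.4704, -0.3611, 0.1416]
ee_rot: [3.139, -0.103, 0.0]
contact_force: [-0.7, 0.8, -5.2]
grip_width: 0.022
grasp_force: 59.7
```

{"name": "servo_tool", "arguments": {
  "jaw": [1,1,1,1,1],
  "delta_pos": [
    [0,10,20],
    [0,10,45],
    [0,10,65],
    [0,10,75],
    [0,10,80]
  ],
  "spin": [0.3,0.3,0.3,0.3,0.3]
}}

```text
time: 54.22
tool_pos: [0.47, -0.3681, 0.06]
ee_rot: [-3.138, 0.109, 0.003]
contact_force: [0.5, 0.3, -5.5]
grip_width: 0.0216
grasp_force: 59.7
```

```bash
python3 -c "
from h import *
st(); go(472.5,-368.5,35,-3.65)"
```

```text
t54.22 p [ 470.  -368.1   60. ] yaw -4.0 F [ 0.5  0.3 -5.5] g 21.6 60 j6 0.93
delta [ 2.6  0.3 25. ] spin -0.3
```

{"name": "servo_tool", "arguments": {
  "jaw": [1,1,1,1,1],
  "delta_pos": [
    [2,0,8],
    [3,0,15],
    [3,0,20],
    [3,0,23],
    [3,0,24]
  ],
  "spin": [-0.3,-0.3,-0.3,-0.3,-0.3]
}}

```text
time: 54.63
tool_pos: [0.4734, -0.3689, 0.0373]
ee_rot: [-3.14, 0.101, 0.0]
contact_force: [0.4, 0.3, -5.0]
grip_width: 0.0216
grasp_force: 59.7
```

{"name": "servo_tool", "arguments": {
  "jaw": [1,1,1,1,1],
  "delta_pos": [
    [0,0,0.5],
    [0,0,1],
    [0,0,1],
    [0,0,1],
    [0,0,1]
  ],
  "spin": [0,0,0,0,0]
}}

```text
time: 55.05
tool_pos: [0.4735, -0.3691, 0.0369]
ee_rot: [3.14, -0.101, 0.001]
contact_force: [0.7, 0.5, -4.2]
grip_width: 0.0219
grasp_force: 59.8
```

```bash
python3 -c "
from h import *
st()"
```

```text
t55.05 p [ 473.5 -369.1   36.9] yaw -3.7 F [ 0.7  0.5 -4.2] g 21.9 60 j6 0.93
```

Lower until the weight is off, then release and retreat.

{"name": "servo_tool", "arguments": {
  "jaw": [1,1,1,1,1],
  "delta_pos": [
    [0,0,0.5],
    [0,0,1],
    [0,0,1.5],
    [0,0,1.5],
    [0,0,1.5]
  ],
  "spin": [0,0,0,0,0]
}}

```text
time: 55.47
tool_pos: [0.4734, -0.3691, 0.0352]
ee_rot: [3.14, -0.101, 0.0]
contact_force: [-1.4, 0.7, -1.9]
grip_width: 0.0216
grasp_force: 60.1
```

{"name": "servo_tool", "arguments": {
  "jaw": [0.7,0.65,0.6,0.5,0.4],
  "delta_pos": [
    [0,0,0],
    [0,0,0],
    [0,0,0],
    [0,0,0],
    [0,0,0]
  ],
  "spin": [0,0,0,0,0]
}}

```text
time: 55.88
tool_pos: [0.4735, -0.3691, 0.0352]
ee_rot: [3.14, -0.101, 0.0]
contact_force: [-0.6, -0.3, 0.2]
grip_width: 0.0511
grasp_force: 0.0
```

{"name": "servo_tool", "arguments": {
  "jaw": [0.4,0.4,0.4,0.4,0.4],
  "delta_pos": [
    [0,0,0],
    [0,0,-15],
    [0,0,-50],
    [0,0,-90],
    [0,0,-130]
  ],
  "spin": [0,0,0,0,0]
}}

```text
time: 56.3
tool_pos: [0.473, -0.3686, 0.1662]
ee_rot: [-3.139, 0.101, 0.002]
contact_force: [0.6, -0.4, 0.5]
grip_width: 0.0509
grasp_force: 0.0
```

{"name": "servo_tool", "arguments": {
  "jaw": [0.4,0.4,0.4,0.4,0.4],
  "delta_pos": [
    [-30,0,-30],
    [-60,0,-50],
    [-90,0,-50],
    [-115,0,-50],
    [-115,0,-50]
  ],
  "spin": [0,0,0,0,0]
}}

```text
time: 56.72
tool_pos: [0.3558, -0.3615, 0.216]
ee_rot: [3.138, -0.103, 0.001]
contact_force: [-1.5, 0.8, 0.6]
grip_width: 0.051
grasp_force: 0.0
```

```bash
python3 - <<'E'
from wr import *
st(); sc=avg("scene",10); im=avg("top",10); cv2.imwrite("pics/s11.png",sc); cv2.imwrite("pics/t11.png",im)
from ring import ring
for n,i,c in(("scene",sc,(599.6,8.0)),("top",im,(598,11.2))):
    r=ring(n,i,c,38,[11.5,13,14.5]); r2=ring(n,i,c,38,[16,17.5])
    print(n,[(t*10,int(a[0]),"%.2f"%(a[1]/a[2]),int(b[2]-b[0])) for t,(a,b) in enumerate(zip(r,r2))])
A=cv2.resize(sc[185:215,312:342],None,fx=13,fy=13,interpolation=cv2.INTER_CUBIC); B=cv2.resize(im[160:200,302:332],None,fx=13,fy=10,interpolation=cv2.INTER_CUBIC)[:390]
# composite: nut scene/top above, tray and mat below
T=cv2.resize(im[185:275,175:255],(390,200)); M=cv2.resize(im[180:270,390:450],(390,200),interpolation=cv2.INTER_CUBIC)
cv2.imwrite("pics/fin.png",np.vstack([np.hstack([A,cv2.resize(B,(390,390))]),np.hstack([T,M])]))
E
```

```text
t56.72 p [ 355.8 -361.5  216. ] yaw -3.8 F [-1.5  0.8  0.6] g 51.0 0 j6 0.79
scene [(0, 36, '0.96', 84), (10, 55, '0.92', 74), (20, 97, '0.93', 77), (30, 117, '0.93', 64), (40, 124, '0.93', 52), (50, 136, '0.94', 23), (60, 137, '0.94', 12), (70, 123, '0.93', 26), (80, 106, '0.91', 41), (90, 98, '0.87', 47), (100, 109, '0.86', 20), (110, 110, '0.88', 39), (120, 120, '0.86', 28), (130, 108, '0.87', 66), (140, 95, '0.90', 121), (150, 111, '0.93', 99), (160, 136, '0.90', 25), (170, 124, '0.89', 11), (180, 121, '0.91', 20), (190, 141, '0.93', -1), (200, 115, '0.91', 42), (210, 102, '0.88', 52), (220, 126, '0.90', 19), (230, 137, '0.93', 3), (240, 143, '0.95', 3), (250, 147, '0.98', 11), (260, 120, '0.94', 42), (270, 92, '0.88', 95), (280, 79, '0.88', 100), (290, 68, '0.84', 94), (300, 74, '0.83', 96), (310, 94, '0.90', 96), (320, 115, '0.95', 111), (330, 112, '0.97', 91), (340, 87, '0.98', 94), (350, 53, '1.00', 124)]
top [(0, 111, '0.99', 33), (10, 122, '0.97', 31), (20, 113, '0.95', 44), (30, 114, '0.93', 39), (40, 112, '0.91', 39), (50, 115, '0.91', 30), (60, 118, '0.92', 34), (70, 119, '0.95', 37), (80, 115, '0.96', 47), (90, 110, '0.96', 55), (100, 108, '0.94', 46), (110, 107, '0.92', 32), (120, 107, '0.91', 36), (130, 107, '0.91', 38), (140, 102, '0.93', 54), (150, 108, '0.94', 63), (160, 117, '0.93', 39), (170, 117, '0.92', 34), (180, 107, '0.91', 38), (190, 100, '0.92', 49), (200, 106, '0.95', 60), (210, 113, '0.96', 49), (220, 112, '0.93', 34), (230, 117, '0.92', 20), (240, 117, '0.94', 31), (250, 118, '0.97', 45), (260, 116, '0.97', 57), (270, 122, '0.97', 41), (280, 119, '0.96', 36), (290, 115, '0.94', 26), (300, 110, '0.94', 27), (310, 111, '0.95', 43), (320, 110, '0.95', 42), (330, 118, '0.93', 34), (340, 123, '0.95', 22), (350, 106, '0.99', 34)]
```

View pics/fin.png

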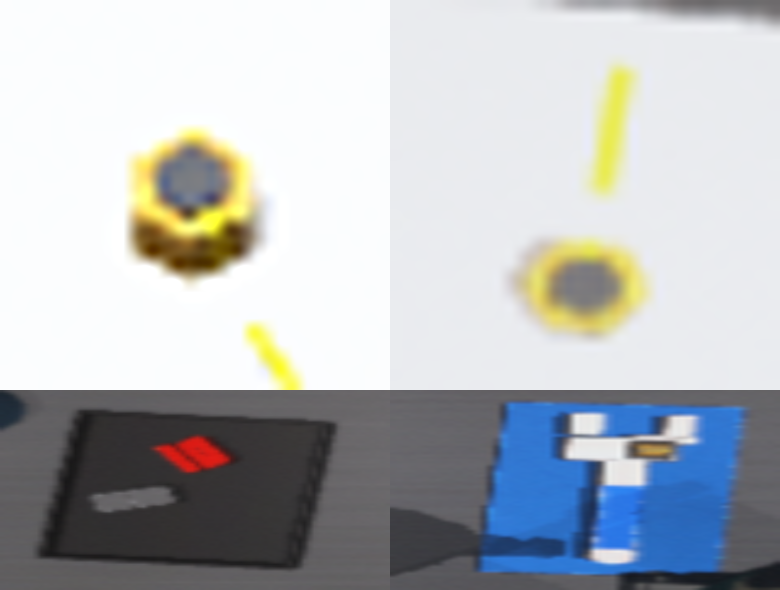

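The final view shows the nut stripe facing the plate stripe, with the hex corners at about 22° against a target of 23°. Both parts are in the tray at (190,455) and (135,498), and the wrench lies centred and lengthwise on the mat with its jaw slightly open.

```bash
python3 -c "
from h import *
st(); print(bot.close_job())"
```

```text
t57.72 p [ 358.6 -361.6  215.1] yaw -3.7 F [-0.3 -0.9  0.4] g 51.4 0 j6 0.80
the job is handed in; nothing more can be done
None
```

The job is handed in at about 58 s: the two parts present (V-block, step block) are in the tray, the nut is turned onto the plate stripe (within roughly 1–2° by wrench geometry; images only good to about ±4°), and the wrench is back in the middle of its mat with the jaw about 3–4 mm open; contact force peaked at 88 N as the V-block met the tray floor, and the result came back without a verdict.

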